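Find the box spanner that fits the digestion vessel's nut

ROBOT

A 7-joint arm with a two-finger parallel gripper is mounted at the origin on the work surface. World frame = base frame: x ahead of the robot, y to its left, z up, the work surface at z = 0. Lengths are in m, angles in rad, forces in N, time in s.
With the tool pointing down it reaches from about 0.4 to 0.875 m from the base axis. Payload 6.5 kg.
Tool frame: the origin (TCP) lies between the finger pads; the fingertips stand 14 mm ahead of it and the grasp point (between the pads) lies 5 mm behind it; x points along the fingers, y is the direction in which the jaws open and shut, and the axes are right-handed (so a half turn about x gives the same grasp; the last joint's range is limited). The gripper opens to 85 mm and grips with 20 to 120 N. Pads are 22 mm wide; open, the fingers measure 114 mm over their backs; the gripper's body (76 mm by 85 mm) begins 54 mm behind the grasp point. The pads swing forward as they close: fully open they stand 13 mm farther back than shut.
Start: joints at [1.232, 0.536, -0.004, 1.538, 0.003, 1.067, -0.071], TCP at [0.175, -0.626, 0.245] pointing down, gripper open.
Joint ranges: [-2.7, 2.7], [-0.37, 2.16], [-1.27, 1.26], [0.24, 2.4], [-1.31, 4.45], [0.19, 1.91], [-2.76, 2.76]. Speed limits (rad/s): [2.39, 2.39, 3.14, 3.14, 3.14, 3.14, 3.14].

INTERFACE

Orientations are given as [roll, pitch, yaw] about the fixed x, y, z axes, in that order (R = Rz(yaw) Ry(pitch) Rx(roll)).
In Python, from plant import r, imaging gives the robot as it stands.
- The arm moves only by the tool carry_out, never from a script. Its argument "deltas" is a list of rows, each an object with "twist": the turn, a rotation vector about the tool's x, y, z in degrees, a list of three; "offset": the shift along the tool's x, y, z in mm, a list of three; "fingers": the finger opening in mm, from 0 to 85.4. In form: [{"twist": [wx, wy, wz], "offset": [x, y, z], "fingers": fingers}, ...]. A call has exactly 10 rows; each row shifts and turns the commanded pose from where the row before left it, along the tool's axes as they then stand; what a row does not reach is not made up. A row lasts 1/10 s, in which the tool goes at most 50 mm and 8.59 degrees, less where a joint would pass 70% of its speed; a pose out of reach is approached as far as the arm can. A call is refused whole if a number of a shift passes 50 or a number of a turn 8.59, either way. A call with a gripper value outside its range is refused whole. The fingers move at their own pace and stop on an object; the grip force is fixed at half the most. Time passes only in rows, so rows that do not move let the fingers close, or fill a call up. It gives the time, the measured TCP pose, the force and the opening at its end, in the units of the state.
- r.get_obs(): the state, without advancing time (a new reading comes with each control period).
- imaging.snapshot(name): name is "side" or "top"; returns a dict with "color" (420x560x3 uint8, blue, green, red), "z_map" (420x560 float32, m along the optical axis (not along the pixel's ray), 0 where there is no reading), "camera_matrix" (3x3 intrinsics, pixels), "camera_from_world" (4x4, takes a point from world to camera coordinates). Camera axes: x right, y up, looking along -z (the intrinsics and any distortion apply to the point x, -y, -z); pixel columns grow to the right and rows downward; lengths in m; the calibration is good to about 2 mm. A picture is of the moment at which its call begins.
- r.sign_off(): hands the job in, once; it reports no verdict.
The state is a dict: "clock": time; "joint_pos": joint angles; "dq": joint speeds; "joint_torque": joint torques, N m; "tcp_pos": TCP position; "tool_rot": TCP orientation; "wrist_force": force on the tool from outside, world axes, zero at the start; "moment": the same for the moment, N m; "gripper_width": opening from 0.0 (shut) to 1.0 (fully open).
Only numpy, scipy, OpenCV 4.12 (cv2) and the standard library are available. Lean on these libraries where they do the work, as an engineer would, in place of code of your own. Each camera call takes 0.05 s, during which the arm holds its last target.

TASK

The nut of the vessel clamped in the holder's screw jaws is of unknown size: first lower the middle one of the three tee-handled box spanners squarely onto it until it meets resistance, then stand it back, socket down, in an empty rack hole and let go. If it went over the nut with slack take the small spanner, if it would not go over take the large one, and push that fully home on the same nut, down to the flange. Finish while still gripping it, upright and lightly pressed down, with the other two standing in the rack and all else left where it was.

Things in the scene. Friction and masses are not known exactly. Their poses are not given: they have to be found in the camera images.
- spanner_small: small of 3 loose steel box spanners, 113 mm tall, 0.2-0.39 kg, upright in a rack hole (which varies). Origin: centre of socket's open bottom rim, z up. Hex bore 20.5 mm across flats, 25 deep; flats face x and every 60 deg. Outside: hex, 38 across flats (44 corners), z 0-45 mm, the same on all 3; then 14 mm shaft. Tee bar along x: 46 long (tells them apart), 18 thick (y), 18 tall, centre at z 104
- spanner_middle: middle of 3 loose steel box spanners, 113 mm tall, 0.2-0.39 kg, upright in a rack hole (which varies). Origin: centre of socket's open bottom rim, z up. Hex bore 23.5 mm across flats, 25 deep; flats face x and every 60 deg. Outside: hex, 38 across flats (44 corners), z 0-45 mm, the same on all 3; then 14 mm shaft. Tee bar along x: 66 long (tells them apart), 18 thick (y), 18 tall, centre at z 104
- spanner_large: large of 3 loose steel box spanners, 113 mm tall, 0.2-0.39 kg, upright in a rack hole (which varies). Origin: centre of socket's open bottom rim, z up. Hex bore 32.5 mm across flats, 25 deep; flats face x and every 60 deg. Outside: hex, 38 across flats (44 corners), z 0-45 mm, the same on all 3; then 14 mm shaft. Tee bar along x: 86 long (tells them apart), 18 thick (y), 18 tall, centre at z 104
- rack: fixed grey rack block, 76 (x) by 250 (y) by 45 mm tall, origin: underside centre. Three equal round holes along its y, 80 mm apart, 47 mm diameter, 40 deep (floor 5 mm above bench), mouths chamfered 3 mm. Tee bars of the standing spanners lie along the rack's x within 15 deg
- rack_hole0 (a point): centre of the mouth of rack hole 0 (rack y = -80 mm), 45 mm above the bench; a spanner fully in has its origin 40 mm below this point
- rack_hole1 (a point): centre of the mouth of rack hole 1 (rack y = 0 mm), 45 mm above the bench; a spanner fully in has its origin 40 mm below this point
- rack_hole2 (a point): centre of the mouth of rack hole 2 (rack y = 80 mm), 45 mm above the bench; a spanner fully in has its origin 40 mm below this point
- holder: fixed aluminium plate, 90 (x) by 205 (y) by 12 mm, origin: underside centre, carrying both vessels. Work place at y = -52 mm: two grey jaws (tops 41 mm above bench), clamp screw with black knob on the +x side. Waiting place at y = +52 mm: only a rubber pad
- work_nut (a point): top centre of the nut on the clamped vessel, 76 mm above bench; axes as the nut's and holder's. The flange is 16 mm below: a spanner fully home (or one that is too big) has its origin 16 mm below this point, one that is too small stops at 0 to 2 mm below it
- vessel_p: fixed steel vessel, 56 mm diameter; flange (62 mm dia) top 48 mm above origin, on it a hex nut 16 mm tall, flats facing x and every 60 deg, top chamfered 1.5 mm. Origin: underside centre, 12 mm above bench; axes as the holder's. One of the two vessels has an 18 mm nut, the other 30 mm across flats: which is which is not told, and which is clamped varies
- vessel_q: fixed steel vessel, 56 mm diameter; flange (62 mm dia) top 48 mm above origin, on it a hex nut 16 mm tall, flats facing x and every 60 deg, top chamfered 1.5 mm. Origin: underside centre, 12 mm above bench; axes as the holder's. One of the two vessels has an 18 mm nut, the other 30 mm across flats: which is which is not told, and which is clamped varies
- weighing_jar: bystander: small glass jar with white cap, 38 mm diameter, 45 mm tall, just in front of the rack (robot's side); origin under its centre
- beaker: bystander: glass beaker, 52 mm diameter, 60 mm tall, just beyond the holder; origin under its centre
- spatula: bystander: thin steel lab spatula 155 mm long lying between rack and holder; origin under its middle
- reagent_bottle: bystander: amber bottle, 64 mm diameter, 120 mm tall, at the back of the bench; origin under its centre
- gasket_ring: bystander: black rubber ring, 52 mm diameter, 8 mm thick, lying at the back; origin under its centre
- weigh_tray: bystander: white open tray, 90 by 130 by 25 mm, at the back right; origin under its centre
There are look-alikes about, which are no part of the job. What is shaped like the spanner_large but pink is not meant.

How it is judged:
By the outcome, as a careful person would: the job done as asked, in the order asked, and still so for the second after the job is handed in, while the arm keeps its last pose, push and grip.
It also fails if it takes over 66 s, if anything falls off the work surface, if the arm or the gripper's body presses on something with over 40 N, if the wrist force passes 120 N, or if a joint passes its speed limit or range.

## Working session

There is one attempt and no reset: what is moved stays moved. The work goes in short steps, Python scripts to look and compute and a tool call to move; the robot and the scene stay as the last step left them, time stands still between calls to the robot, and variables do not carry over. Pictures are saved under pics/ and viewed, and the job is handed in when it is done.

Besides the shell and the picture viewer there is one more tool, called after "Call:" as a command line: name --argument value ..., lists and objects as JSON in quotes. carry_out: Moves the arm, as the interface text tells. Its arguments: {"type":"object","properties":{"deltas":{"type":"array","items":{"type":"object","properties":{"twist":{"type":"array","items":{"type":"number"}},"offset":{"type":"array","items":{"type":"number"}},"fingers":{"type":"number"}}}}},"required":["deltas"]}

```bash
ls; mkdir -p pics
python3 - <<'E'
from plant import r, imaging
import cv2,pickle
o=r.get_obs();print(o)
d={}
for n in("side","top"):
    s=imaging.snapshot(n);d[n]=s;cv2.imwrite(f"pics/{n}0.png",s["color"]);print(s["camera_matrix"],s["camera_from_world"])
pickle.dump(d,open("s0.pkl","wb"))
E
```

```text
pics
{'clock': 0.0, 'joint_pos': array([ 1.23179284,  0.53718314, -0.00442158,  1.53888699,  0.00262427,
        1.06728049, -0.07119109]), 'dq': array([ 5.62743976e-04,  8.21853384e-05,  5.21741465e-04,  3.38134567e-04,
       -1.96395379e-03,  6.59590261e-04,  3.60447744e-04]), 'joint_torque': array([ 4.25224398e-04, -5.83393300e+01,  1.04931604e+00, -2.59100282e+01,
        1.24810834e-02,  9.71676491e-03,  3.79831181e-05]), 'tcp_pos': array([ 0.17493344, -0.62538316,  0.24439682]), 'tool_rot': array([-1.48034177,  1.56904375,  1.93413234]), 'wrist_force': array([-0.07664971, -0.14468476,  0.11266019]), 'moment': array([ 0.06034366, -0.01453953, -0.01737851]), 'gripper_width': 0.9997922291509893}
[[449.52940988   0.         283.06367275]
 [  0.         449.52940988 215.27390293]
 [  0.           0.           1.        ]] [[-0.93207009 -0.36190561 -0.0164217   0.47149824]
 [ 0.17895622 -0.49935841  0.84771213 -0.18348834]
 [-0.31499209  0.78718836  0.5302023  -0.7595806 ]
 [ 0.          0.          0.          1.        ]]
[[429.14227196   0.         278.28818682]
 [  0.         429.14227196 214.38881274]
 [  0.           0.           1.        ]] [[-2.40722943e-02 -9.99702925e-01 -3.81922147e-03 -6.93242463e-02]
 [ 9.93064140e-01 -2.43518701e-02  1.15024347e-01 -5.65245359e-01]
 [-1.15083181e-01 -1.02383196e-03  9.93355331e-01 -1.24213553e+00]
 [ 0.00000000e+00  0.00000000e+00  0.00000000e+00  1.00000000e+00]]
```

View pics/side0.png

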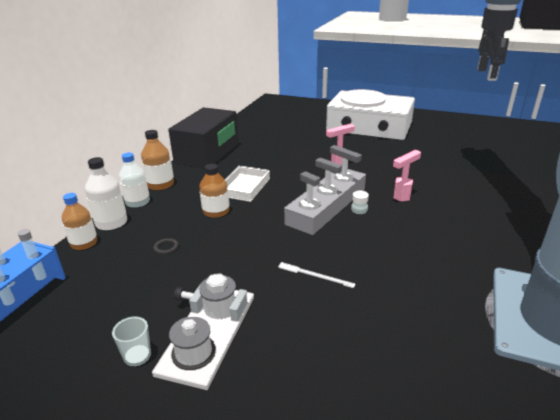

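View pics/top0.png

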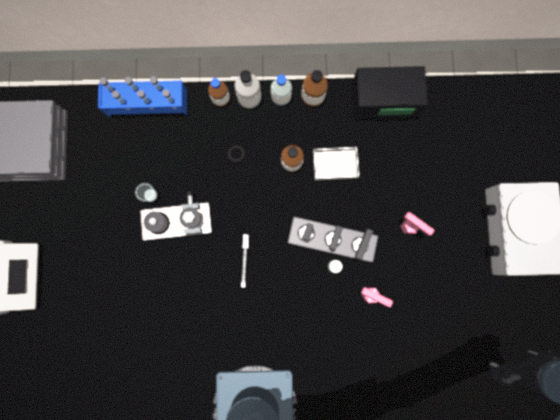

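```bash
cat > h.py <<'E'
import numpy as np,cv2,pickle
from scipy.spatial.transform import Rotation as R
def w2p(s,P):
    P=np.atleast_2d(P);T=s["camera_from_world"];c=P@T[:3,:3].T+T[:3,3]
    q=c*[1,-1,-1];q=q@s["camera_matrix"].T;return q[:,:2]/q[:,2:]
def p2w(s,u,v,z=None,depth=None):
    K=s["camera_matrix"];T=s["camera_from_world"]
    d=np.linalg.solve(K,[u,v,1.])*[1,-1,-1]
    Rm=T[:3,:3];o=-Rm.T@T[:3,3];dw=Rm.T@d
    t=depth if depth is not None else (z-o[2])/dw[2]
    return o+t*dw
def cloud(s):
    zm=s["z_map"];v,u=np.nonzero(zm>0);K=s["camera_matrix"];T=s["camera_from_world"]
    d=np.c_[u,v,np.ones(len(u))]@np.linalg.inv(K).T*zm[v,u][:,None]*[1,-1,-1]
    return (d-T[:3,3])@T[:3,:3],u,v
def crop(s,u0,v0,u1,v1,k,name,pts=()):
    im=cv2.resize(s["color"][v0:v1,u0:u1],None,fx=k,fy=k,interpolation=cv2.INTER_CUBIC)
    for p in pts:
        cv2.circle(im,(int((p[0]-u0+.5)*k),int((p[1]-v0+.5)*k)),3,(0,0,255),1)
    cv2.imwrite("pics/"+name,im)
E
python3 - <<'E'
from h import *
d=pickle.load(open("s0.pkl","rb"))
s=d["top"];crop(s,280,205,400,285,6,"t_rack.png");crop(s,130,175,230,250,8,"t_hold.png")
crop(d["side"],270,110,430,230,5,"s_rack.png");crop(d["side"],100,260,270,390,4,"s_hold.png")
P,u,v=cloud(s)
for (a,b,n) in [((285,215),(380,265),"rack"),((138,195),(215,242),"hold")]:
    m=(u>a[0])&(u<b[0])&(v>a[1])&(v<b[1])
    print(n,np.histogram(P[m,2],bins=np.arange(-.01,.14,.005)))
E
```

```text
rack (array([  58, 1041, 1082,   89,   16,   19,   16,   24,   18,   60,  733,
        796,  123,    5,    1,    2,    2,    0,    1,    1,    0,    0,
          7,   17,   60,  333,   82,    0,    0,    0]), array([-0.01 , -0.005,  0.   ,  0.005,  0.01 ,  0.015,  0.02 ,  0.025,
        0.03 ,  0.035,  0.04 ,  0.045,  0.05 ,  0.055,  0.06 ,  0.065,
        0.07 ,  0.075,  0.08 ,  0.085,  0.09 ,  0.095,  0.1  ,  0.105,
        0.11 ,  0.115,  0.12 ,  0.125,  0.13 ,  0.135,  0.14 ]))
hold (array([ 25, 648, 626, 279, 679, 202,  31,  40,  33,  79,  89,  17,  16,
       254, 306,  20,  58,  68,   7,   0,   0,   0,   0,   0,   0,   0,
         0,   0,   0,   0]), array([-0.01 , -0.005,  0.   ,  0.005,  0.01 ,  0.015,  0.02 ,  0.025,
        0.03 ,  0.035,  0.04 ,  0.045,  0.05 ,  0.055,  0.06 ,  0.065,
        0.07 ,  0.075,  0.08 ,  0.085,  0.09 ,  0.095,  0.1  ,  0.105,
        0.11 ,  0.115,  0.12 ,  0.125,  0.13 ,  0.135,  0.14 ]))
```

View pics/t_rack.png

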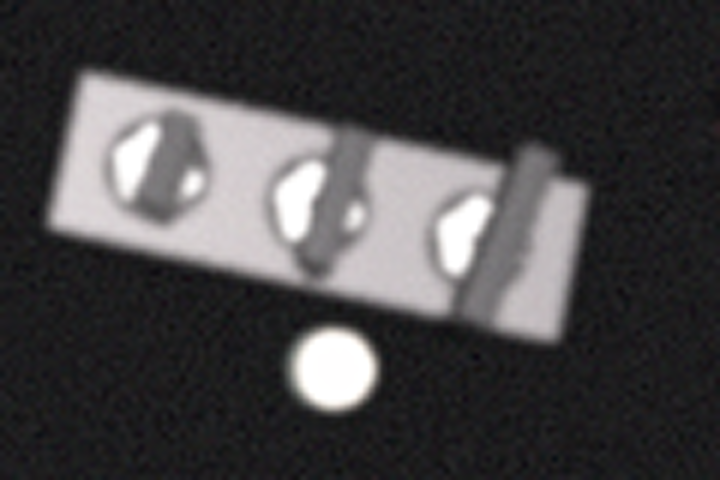

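View pics/t_hold.png

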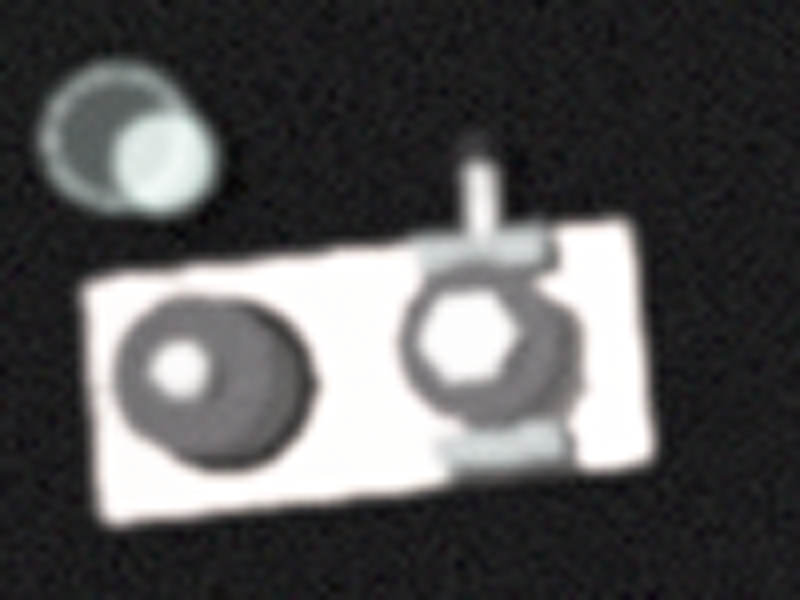

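View pics/s_rack.png

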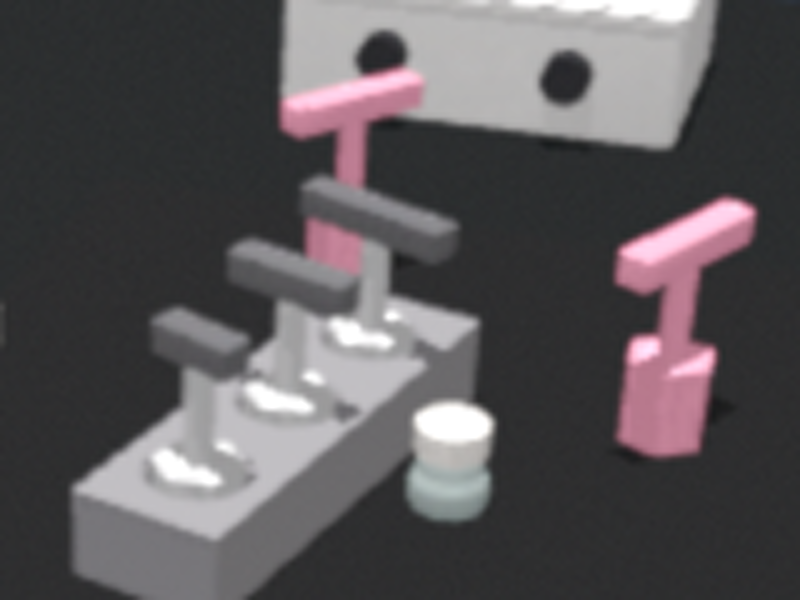

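View pics/s_hold.png

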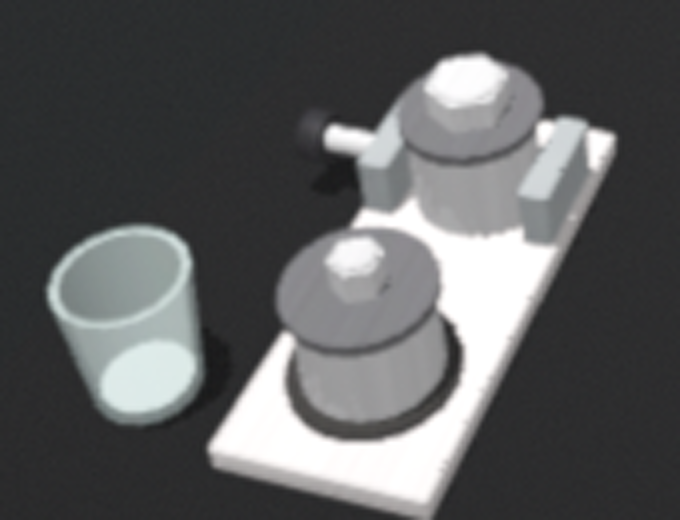

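Run:
```python
from h import *
d=pickle.load(open("s0.pkl","rb"))
def hexfit(s,seed,thr):
    pass
s=d["top"]
def up(c,k,o): return [(c[0]+.5)/k-.5+o[0],(c[1]+.5)/k-.5+o[1]]
H=[up(c,8,(130,175)) for c in [(82,285),(632,218),(655,462),(102,522)]]
W=np.array([p2w(s,*h,z=.012) for h in H]);print("holder",W.round(4)); c=W.mean(0);print(c)
for i in range(4):
    e=W[(i+1)%4]-W[i];print(np.linalg.norm(e).round(4),np.degrees(np.arctan2(e[1],e[0])).round(2))
Rk=[up(c,6,(280,205)) for c in [(82,72),(590,184),(560,342),(47,228)]]
W=np.array([p2w(s,*h,z=.045) for h in Rk]);print("rack",W.round(4),W.mean(0))
for i in range(4):
    e=W[(i+1)%4]-W[i];print(np.linalg.norm(e).round(4),np.degrees(np.arctan2(e[1],e[0])).round(2))
# nuts
for n,s,boxes in [("top",d["top"],[(180,205,198,226),(146,214,160,227)]),("side",d["side"],[(203,272,230,294),(178,317,200,337)])]:
    P,u,v=cloud(s)
    for b in boxes:
        m=(u>=b[0])&(u<b[2])&(v>=b[1])&(v<b[3])&(P[:,2]>.07)&(P[:,2]<.085)
        Q=P[m];print(n,"nut",m.sum(),Q.mean(0).round(4),(np.percentile(Q,[2,98],axis=0)).round(4).tolist())
# bars
for n in("top","side"):
    s=d[n];P,u,v=cloud(s)
    m=(P[:,2]>.106)&(P[:,2]<.128)&(P[:,1]<-.05)&(P[:,1]>-.4)&(P[:,0]>.3)&(P[:,0]<.7)
    im=np.zeros(s["z_map"].shape,np.uint8);im[v[m],u[m]]=1
    nl,L,st,ce=cv2.connectedComponentsWithStats(im)
    for i in range(1,nl):
        if st[i,4]<25: continue
        vv,uu=np.nonzero(L==i)
        px=s["color"][vv,uu].mean(0)
        X=np.array([p2w(s,a,b,z=.118) for a,b in zip(uu,vv)])
        r=cv2.minAreaRect((X[:,:2]*1000).astype(np.float32))
        print(n,ce[i].round(1),st[i,4],px.round(),"rect",np.round(r[0],1),np.round(r[1],1),round(r[2],1), P[m][:,2].mean().round(4))
```

```text
holder [[0.5888 0.3355 0.012 ]
 [0.6093 0.1273 0.012 ]
 [0.5165 0.1192 0.012 ]
 [0.499  0.3268 0.012 ]]
[0.55339812 0.22719014 0.012     ]
0.2092 -84.38
0.0932 -174.98
0.2084 94.82
0.0903 5.52
rack [[ 0.5544 -0.1268  0.045 ]
 [ 0.4935 -0.3726  0.045 ]
 [ 0.4174 -0.3542  0.045 ]
 [ 0.4785 -0.1077  0.045 ]] [ 0.48593439 -0.24032771  0.045     ]
0.2532 -103.92
0.0782 166.42
0.254 76.09
0.0783 -14.17
top nut 97 [0.5577 0.1749 0.0755] [[0.543, 0.1612, 0.0716], [0.5719, 0.1886, 0.0806]]
top nut 36 [0.5484 0.2787 0.0755] [[0.5397, 0.2712, 0.0721], [0.5571, 0.2866, 0.0816]]
side nut 220 [0.5541 0.1798 0.0752] [[0.5411, 0.1644, 0.0704], [0.5689, 0.1927, 0.0779]]
side nut 121 [0.5453 0.2827 0.0749] [[0.5374, 0.2744, 0.0704], [0.555, 0.2897, 0.0777]]
top [307.5 231.1] 109 [129. 128. 131.] rect [ 505.3 -162.4] [17.9 45.8] 66.4 0.1158
top [335.7 237.6] 161 [125. 123. 126.] rect [ 485.2 -239.2] [18.2 65.6] 69.4 0.1158
top [364. 244.] 221 [113. 111. 113.] rect [ 466.  -316.5] [19.3 86.3] 65.7 0.1158
top [376.4 296.6] 207 [217. 189. 252.] rect [ 322.2 -344.3] [85.  16.9] 62.1 0.1158
side [346. 153.] 239 [109. 106. 107.] rect [ 461.5 -302.5] [38.4 98.2] 65.5 0.1139
side [406.3 157.8] 160 [201. 177. 235.] rect [ 317.2 -324.2] [94.9 24.4] 63.7 0.1139
side [329.  164.8] 214 [114. 111. 113.] rect [ 480.4 -226.2] [37.2 78.2] 68.7 0.1139
side [310.2 178. ] 166 [111. 108. 109.] rect [ 500.  -149.7] [34.1 57. ] 66.1 0.1139
```

```bash
cat >> h.py <<'E'
def plan(pos,yawy,grasp=True):
    """target TCP pos; tool x down, tool y at world yaw yawy(deg). prints total offset/twist in tool frame (x-twist only)"""
    from plant import r
    o=r.get_obs();M=R.from_euler('xyz',o["tool_rot"]).as_matrix()
    print("clk",round(o["clock"],2),"tcp",(o["tcp_pos"]*1000).round(1),"F",o["wrist_force"].round(1),"Mo",o["moment"].round(2),"w",round(o["gripper_width"]*85.4,1))
    y=np.radians(yawy);Y=np.array([np.cos(y),np.sin(y),0]);X=np.array([0,0,-1.]);T=np.c_[X,Y,np.cross(X,Y)]
    rv=np.degrees(R.from_matrix(M.T@T).as_rotvec())
    print("toolyaw",np.degrees(np.arctan2(M[1,1],M[0,1])).round(2),"tilt x",M[:,0].round(4),"turn",rv.round(2))
    dw=np.array(pos)*1000-o["tcp_pos"]*1000
    print("d world",dw.round(1),"d tool now",(M.T@dw).round(1),"d in target frame",(T.T@dw).round(1))
    # straight-line rows w/ gradual turn computed by caller
def rows(pos,yawy,n):
    """offset per row in tool frame when turning evenly over n rows"""
    from plant import r
    o=r.get_obs();M=R.from_euler('xyz',o["tool_rot"]).as_matrix()
    y=np.radians(yawy);Y=np.array([np.cos(y),np.sin(y),0]);X=np.array([0,0,-1.]);T=np.c_[X,Y,np.cross(X,Y)]
    rv=R.from_matrix(M.T@T).as_rotvec();dw=(np.array(pos)-o["tcp_pos"])*1000/n
    for i in range(n):
        Mi=M@R.from_rotvec(rv*i/n).as_matrix()
        print(i,(Mi.T@dw).round(1).tolist(),np.degrees(rv/n).round(2).tolist())
E
python3 - <<'E'
from h import *
plan([.4852,-.2392,.22],69.4);plan([.4852,-.2392,.22],-110.6)
rows([.4852,-.2392,.22],69.4,12)
E
```

```text
clk 0.1 tcp [ 175.  -625.4  244.5] F [0.2 0.3 0.7] Mo [-0.01 -0.06 -0.02] w 85.3
toolyaw -74.37 tilt x [-6.0e-04  1.5e-03 -1.0e+00] turn [-1.4377e+02 -1.1000e-01  5.0000e-02]
d world [310.2 386.2 -24.5] d tool now [  24.9 -288.3 -402.9] d in target frame [ 24.5 470.7 154.5]
clk 0.1 tcp [ 175.  -625.4  244.5] F [0.2 0.3 0.7] Mo [-0.01 -0.06 -0.02] w 85.3
toolyaw -74.37 tilt x [-6.0e-04  1.5e-03 -1.0e+00] turn [36.23  0.04  0.09]
d world [310.2 386.2 -24.5] d tool now [  24.9 -288.3 -402.9] d in target frame [  24.5 -470.7 -154.5]
0 [2.1, -24.0, -33.6] [-11.98, -0.01, 0.0]
1 [2.1, -16.5, -37.8] [-11.98, -0.01, 0.0]
2 [2.1, -8.3, -40.4] [-11.98, -0.01, 0.0]
3 [2.1, 0.3, -41.3] [-11.98, -0.01, 0.0]
4 [2.0, 8.8, -40.3] [-11.98, -0.01, 0.0]
5 [2.0, 17.0, -37.6] [-11.98, -0.01, 0.0]
6 [2.0, 24.4, -33.3] [-11.98, -0.01, 0.0]
7 [2.0, 30.8, -27.5] [-11.98, -0.01, 0.0]
8 [2.0, 35.8, -20.5] [-11.98, -0.01, 0.0]
9 [2.0, 39.3, -12.6] [-11.98, -0.01, 0.0]
10 [2.0, 41.1, -4.2] [-11.98, -0.01, 0.0]
11 [2.0, 41.0, 4.5] [-11.98, -0.01, 0.0]
```

Run:
```python
from h import *
rows([.4852,-.2392,.235],-110.6,13)
```

```text
0 [0.8, -22.2, -31.0] [2.79, 0.0, 0.01]
1 [0.8, -23.7, -29.9] [2.79, 0.0, 0.01]
2 [0.8, -25.1, -28.7] [2.79, 0.0, 0.01]
3 [0.8, -26.4, -27.4] [2.79, 0.0, 0.01]
4 [0.8, -27.8, -26.1] [2.79, 0.0, 0.01]
5 [0.8, -29.0, -24.7] [2.79, 0.0, 0.01]
6 [0.8, -30.2, -23.3] [2.79, 0.0, 0.01]
7 [0.7, -31.3, -21.8] [2.79, 0.0, 0.01]
8 [0.7, -32.3, -20.3] [2.79, 0.0, 0.01]
9 [0.7, -33.2, -18.7] [2.79, 0.0, 0.01]
10 [0.7, -34.1, -17.0] [2.79, 0.0, 0.01]
11 [0.7, -34.9, -15.3] [2.79, 0.0, 0.01]
12 [0.7, -35.6, -13.6] [2.79, 0.0, 0.01]
```

Call:
carry_out --deltas '[{"twist":[2.8,0,0],"offset":[0.8,-22.2,-31],"fingers":50},{"twist":[2.8,0,0],"offset":[0.8,-23.7,-29.9],"fingers":50},{"twist":[2.8,0,0],"offset":[0.8,-25.1,-28.7],"fingers":50},{"twist":[2.8,0,0],"offset":[0.8,-26.4,-27.4],"fingers":50},{"twist":[2.8,0,0],"offset":[0.8,-27.8,-26.1],"fingers":50},{"twist":[2.8,0,0],"offset":[0.8,-29,-24.7],"fingers":50},{"twist":[2.8,0,0],"offset":[0.8,-30.2,-23.3],"fingers":50},{"twist":[2.8,0,0],"offset":[0.7,-31.3,-21.8],"fingers":50},{"twist":[2.8,0,0],"offset":[0.7,-32.3,-20.3],"fingers":50},{"twist":[2.8,0,0],"offset":[0.7,-33.2,-18.7],"fingers":50}]'

```text
clock: 1.1
tcp_pos: [0.4147, -0.3275, 0.2373]
tool_rot: [-0.317, 1.57, 2.607]
wrist_force: [0.8, -0.0, -0.7]
gripper_width: 0.582
```

Run:
```python
from h import *
plan([.4852,-.2392,.145],-110.6)
rows([.4852,-.2392,.18],-110.6,4)
```

```text
clk 1.1 tcp [ 414.7 -327.5  237.3] F [ 0.8 -0.  -0.7] Mo [-0.04  0.01 -0.03] w 49.7
toolyaw -102.49 tilt x [-5.e-04  3.e-04 -1.e+00] turn [8.11 0.03 0.01]
d world [ 70.5  88.3 -92.3] d tool now [  92.3 -101.4  -49.8] d in target frame [  92.3 -107.4  -34.9]
0 [14.3, -25.4, -12.4] [2.03, 0.01, 0.0]
1 [14.3, -25.8, -11.5] [2.03, 0.01, 0.0]
2 [14.3, -26.2, -10.6] [2.03, 0.01, 0.0]
3 [14.3, -26.5, -9.7] [2.03, 0.01, 0.0]
```

Call:
carry_out --deltas '[{"twist":[2,0,0],"offset":[10,-25.4,-12.4],"fingers":50},{"twist":[2,0,0],"offset":[10,-25.8,-11.5],"fingers":50},{"twist":[2,0,0],"offset":[10,-26.2,-10.6],"fingers":50},{"twist":[2.1,0,0],"offset":[10,-26.5,-9.7],"fingers":50},{"twist":[0,0,0],"offset":[15,0,0],"fingers":50},{"twist":[0,0,0],"offset":[15,0,0],"fingers":50},{"twist":[0,0,0],"offset":[12,0,0],"fingers":50},{"twist":[0,0,0],"offset":[10,0,0],"fingers":50},{"twist":[0,0,0],"offset":[0,0,0],"fingers":50},{"twist":[0,0,0],"offset":[0,0,0],"fingers":50}]'

```text
clock: 2.1
tcp_pos: [0.4843, -0.2407, 0.1457]
tool_rot: [2.101, 1.571, -1.398]
wrist_force: [-0.2, 0.3, 0.2]
gripper_width: 0.589
```

```bash
cat > look.py <<'E'
import sys
from h import *
from plant import imaging
def look(tag,ts,ss,k=5):
    out={}
    for n,b in(("top",ts),("side",ss)):
        if b is None: continue
        s=imaging.snapshot(n);out[n]=s;crop(s,*b,k,f"{tag}_{n}.png")
    pickle.dump(out,open(f"{tag}.pkl","wb"));return out
E
python3 - <<'E'
from look import *
plan([.4852,-.2392,.104],-110.6)
look("a1",(270,190,400,290),(270,70,420,230))
E
```

```text
clk 2.1 tcp [ 484.3 -240.7  145.7] F [-0.2  0.3  0.2] Mo [ 0.03 -0.    0.05] w 50.3
toolyaw -110.49 tilt x [ 0.e+00 -1.e-04 -1.e+00] turn [ 0.11 -0.   -0.  ]
d world [  0.9   1.5 -41.7] d tool now [41.7 -1.7 -0.3] d in target frame [41.7 -1.7 -0.3]
```

View pics/a1_side.png

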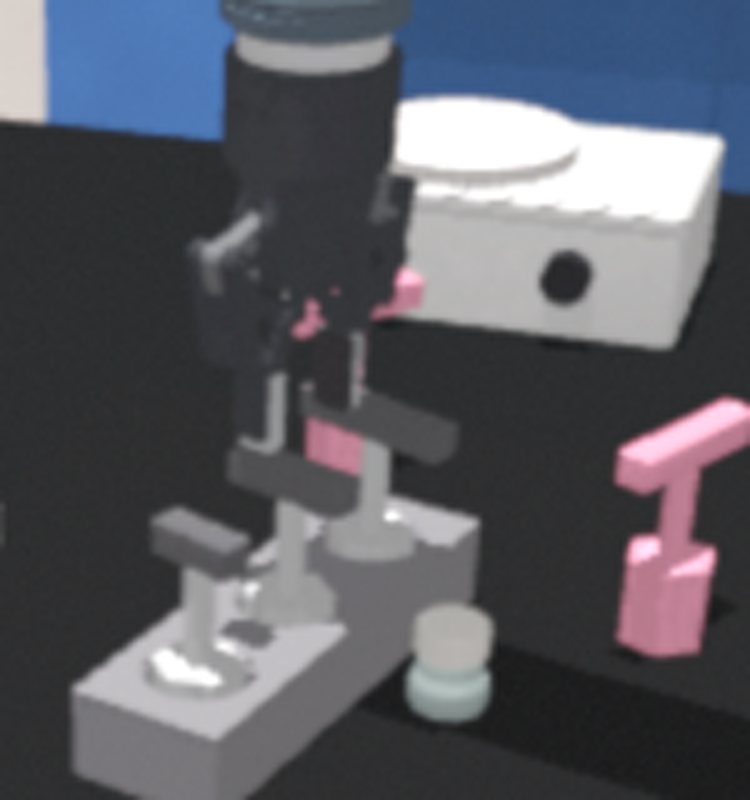

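View pics/a1_top.png

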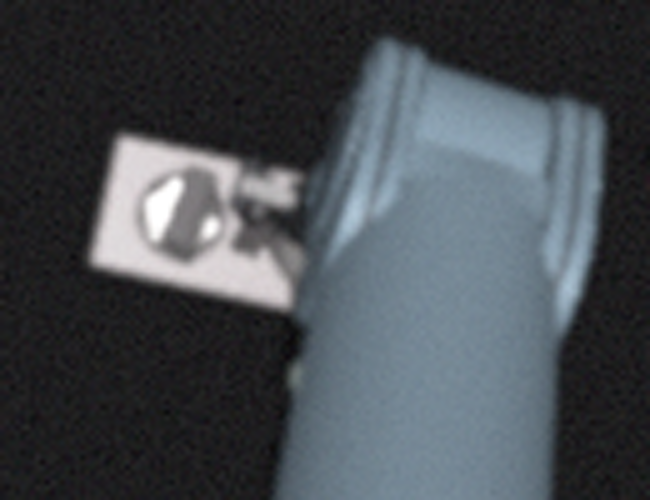

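Call:
carry_out --deltas '[{"twist":[0,0,0],"offset":[15,-0.7,0],"fingers":50},{"twist":[0,0,0],"offset":[15,-0.5,0],"fingers":50},{"twist":[0,0,0],"offset":[8,-0.5,-0.3],"fingers":50},{"twist":[0,0,0],"offset":[3.5,0,0],"fingers":45},{"twist":[0,0,0],"offset":[0,0,0],"fingers":30},{"twist":[0,0,0],"offset":[0,0,0],"fingers":10},{"twist":[0,0,0],"offset":[0,0,0],"fingers":10},{"twist":[0,0,0],"offset":[0,0,0],"fingers":10},{"twist":[0,0,0],"offset":[0,0,0],"fingers":10},{"twist":[0,0,0],"offset":[0,0,0],"fingers":10}]'

```text
clock: 3.2
tcp_pos: [0.4857, -0.2393, 0.1047]
tool_rot: [2.985, 1.569, -0.514]
wrist_force: [-0.7, -0.8, 5.6]
gripper_width: 0.203
```

Run:
```python
from look import *
plan([.4852,-.2392,.244],-110.6)
look("a2",None,(270,70,420,230))
```

```text
clk 3.2 tcp [ 485.7 -239.3  104.7] F [-0.7 -0.8  5.6] Mo [-0.04  0.12 -0.03] w 17.3
toolyaw -110.48 tilt x [ 1.2e-03 -7.0e-04 -1.0e+00] turn [ 0.12 -0.08 -0.01]
d world [-5.000e-01  1.000e-01  1.393e+02] d tool now [-1.393e+02  1.000e-01  3.000e-01] d in target frame [-1.393e+02  1.000e-01  5.000e-01]
```

View pics/a2_side.png

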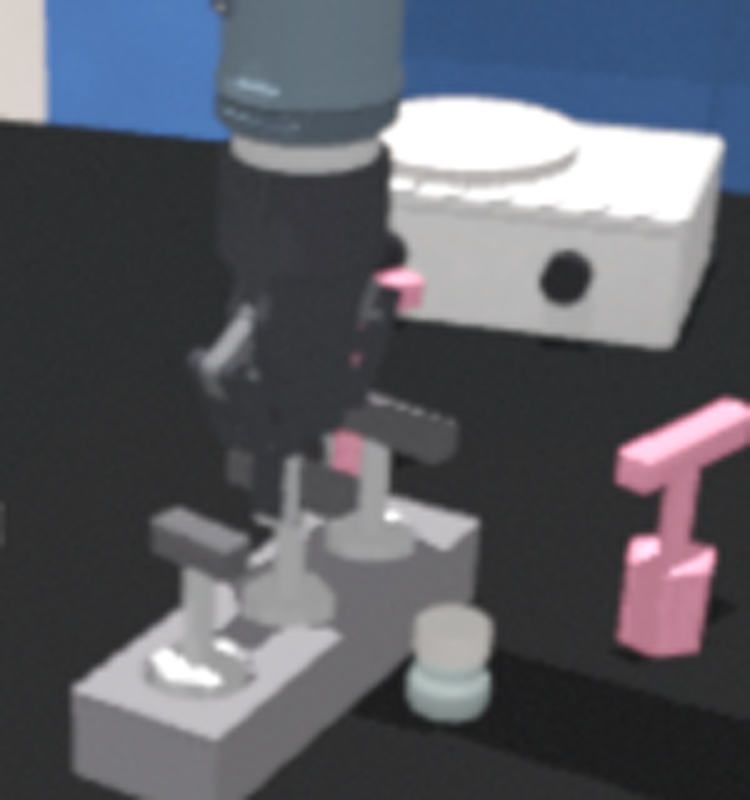

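Call:
carry_out --deltas '[{"twist":[0,0,0],"offset":[-5,0,0],"fingers":10},{"twist":[0,0,0],"offset":[-10,0,0],"fingers":10},{"twist":[0,0,0],"offset":[-15,0,0],"fingers":10},{"twist":[0,0,0],"offset":[-18,0,0],"fingers":10},{"twist":[0,0,0],"offset":[-20,0,0],"fingers":10},{"twist":[0,0,0],"offset":[-20,0,0],"fingers":10},{"twist":[0,0,0],"offset":[-20,0,0],"fingers":10},{"twist":[0,0,0],"offset":[-18,0,0],"fingers":10},{"twist":[0,0,0],"offset":[-10,0,0],"fingers":10},{"twist":[0,0,0],"offset":[-4,0,0],"fingers":10}]'

```text
clock: 4.25
tcp_pos: [0.4854, -0.2389, 0.2451]
tool_rot: [3.129, 1.57, -0.37]
wrist_force: [0.4, -0.5, -2.5]
gripper_width: 0.206
```

Run:
```python
from look import *
plan([.558,.1752,.244],-84.75)
look("a3",None,(270,40,420,200))
rows([.558,.1752,.244],-84.75,12)
```

```text
clk 4.25 tcp [ 485.4 -238.9  245.1] F [ 0.4 -0.5 -2.5] Mo [ 0.08 -0.02  0.  ] w 17.6
toolyaw -110.46 tilt x [ 1.1e-03 -4.0e-04 -1.0e+00] turn [-2.571e+01 -7.000e-02 -2.000e-02]
d world [ 72.6 414.1  -1.1] d tool now [   1.  -413.4   76.8] d in target frame [   1.1 -405.8 -110.2]
0 [0.1, -34.4, 6.4] [-2.14, -0.0, -0.0]
1 [0.1, -34.7, 5.1] [-2.14, -0.0, -0.0]
2 [0.1, -34.8, 3.8] [-2.14, -0.0, -0.0]
3 [0.1, -34.9, 2.5] [-2.14, -0.0, -0.0]
4 [0.1, -35.0, 1.2] [-2.14, -0.0, -0.0]
5 [0.1, -35.0, -0.1] [-2.14, -0.0, -0.0]
6 [0.1, -35.0, -1.4] [-2.14, -0.0, -0.0]
7 [0.1, -34.9, -2.7] [-2.14, -0.0, -0.0]
8 [0.1, -34.8, -4.0] [-2.14, -0.0, -0.0]
9 [0.1, -34.6, -5.3] [-2.14, -0.0, -0.0]
10 [0.1, -34.4, -6.6] [-2.14, -0.0, -0.0]
11 [0.1, -34.1, -7.9] [-2.14, -0.0, -0.0]
```

View pics/a3_side.png

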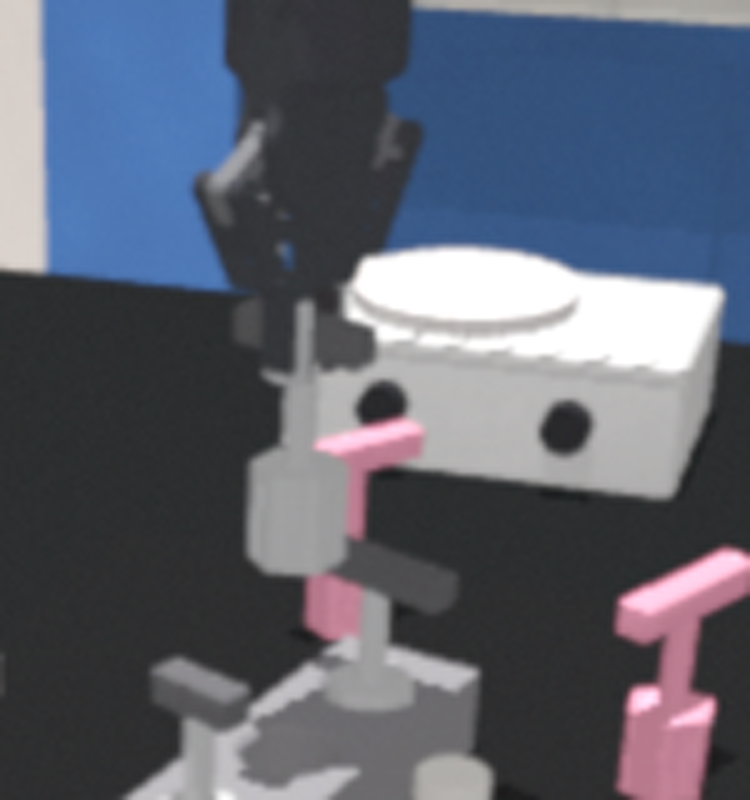

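Call:
carry_out --deltas '[{"twist":[-2.1,0,0],"offset":[0,-34.4,6.4],"fingers":10},{"twist":[-2.1,0,0],"offset":[0,-34.7,5.1],"fingers":10},{"twist":[-2.1,0,0],"offset":[0,-34.8,3.8],"fingers":10},{"twist":[-2.1,0,0],"offset":[0,-34.9,2.5],"fingers":10},{"twist":[-2.1,0,0],"offset":[0,-35,1.2],"fingers":10},{"twist":[-2.1,0,0],"offset":[0,-35,0],"fingers":10},{"twist":[-2.1,0,0],"offset":[0,-35,-1.4],"fingers":10},{"twist":[-2.1,0,0],"offset":[0,-34.9,-2.7],"fingers":10},{"twist":[-2.1,0,0],"offset":[0,-34.8,-4],"fingers":10},{"twist":[-2.1,0,0],"offset":[0,-34.6,-5.3],"fingers":10}]'

```text
clock: 5.3
tcp_pos: [0.5459, 0.107, 0.243]
tool_rot: [0.193, 1.569, -2.938]
wrist_force: [1.0, -0.9, -2.6]
gripper_width: 0.198
```

Run:
```python
from look import *
plan([.558,.1752,.205],-84.75)
```

```text
clk 5.3 tcp [545.9 107.  243. ] F [ 1.  -0.9 -2.6] Mo [ 0.01 -0.01 -0.  ] w 16.9
toolyaw -89.38 tilt x [-2.e-03 -4.e-04 -1.e+00] turn [-4.63  0.12 -0.02]
d world [ 12.1  68.2 -38. ] d tool now [ 37.9 -68.1 -12.9] d in target frame [ 38.  -66.8 -18.2]
```

Call:
carry_out --deltas '[{"twist":[-1.5,0,0],"offset":[0,-25,-4],"fingers":10},{"twist":[-1.6,0,0],"offset":[0,-22,-5],"fingers":10},{"twist":[-1.5,0,0],"offset":[5,-15,-4.5],"fingers":10},{"twist":[0,0,0],"offset":[10,-5.3,-2.5],"fingers":10},{"twist":[0,0,0],"offset":[10,0,0],"fingers":10},{"twist":[0,0,0],"offset":[8,0,0],"fingers":10},{"twist":[0,0,0],"offset":[0,0,0],"fingers":10},{"twist":[0,0,0],"offset":[0,0,0],"fingers":10},{"twist":[0,0,0],"offset":[0,0,0],"fingers":10},{"twist":[0,0,0],"offset":[0,0,0],"fingers":10}]'

```text
clock: 6.3
tcp_pos: [0.5605, 0.1736, 0.2116]
tool_rot: [-3.043, 1.57, 0.188]
wrist_force: [0.9, 0.5, -2.7]
gripper_width: 0.201
```

Run:
```python
from look import *
plan([.558,.1752,.18],-84.75)
look("b1",(120,160,270,260),(160,180,280,320))
```

```text
clk 6.3 tcp [560.5 173.6 211.6] F [ 0.9  0.5 -2.7] Mo [-0.02  0.02 -0.03] w 17.2
toolyaw -84.89 tilt x [ 1.e-03  2.e-04 -1.e+00] turn [-0.14 -0.06  0.01]
d world [ -2.5   1.6 -31.6] d tool now [31.6 -1.8  2.3] d in target frame [31.6 -1.8  2.3]
```

View pics/b1_side.png

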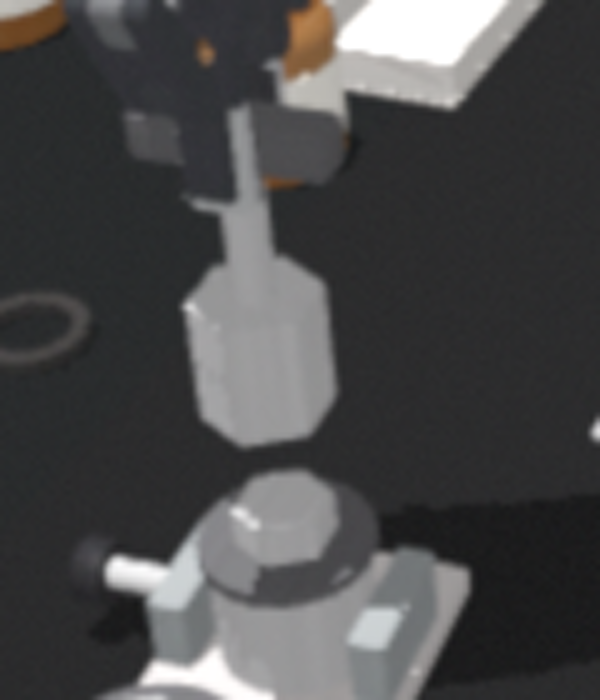

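View pics/b1_top.png

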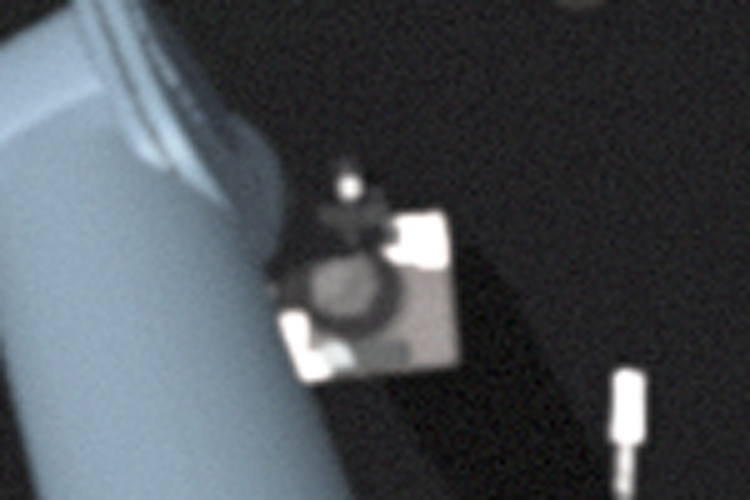

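```bash
cat >> h.py <<'E'
def hexv(c,af,yaw,z):
    a=np.radians(yaw+30+60*np.arange(6));rr=af/np.sqrt(3)
    return np.c_[c[0]+rr*np.cos(a),c[1]+rr*np.sin(a),np.full(6,z)]
def draw(s,boxk,items,name):
    u0,v0,u1,v1,k=boxk
    im=cv2.resize(s["color"][v0:v1,u0:u1],None,fx=k,fy=k,interpolation=cv2.INTER_CUBIC)
    for V,col in items:
        p=((w2p(s,V)-[u0,v0]+.5)*k*16).round().astype(np.int32)
        cv2.polylines(im,[p.reshape(-1,1,2)],True,col,1,cv2.LINE_AA,4)
    cv2.imwrite("pics/"+name,im)
E
python3 - <<'E'
from look import *
s=pickle.load(open("b1.pkl","rb"))["side"]
it=[]
n=(.558,.1752)
for z in(.0745,.060): it.append((hexv(n,.030,5.2,z),(0,0,255)))
t=(.5605,.1736);b=.2116-.0997
for z in(b,b+.045): it.append((hexv(t,.038,5.1,z),(0,255,0)))
draw(s,(190,225,250,305,10),it,"b1o.png")
E
```

```text
(no output)
```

View pics/b1o.png

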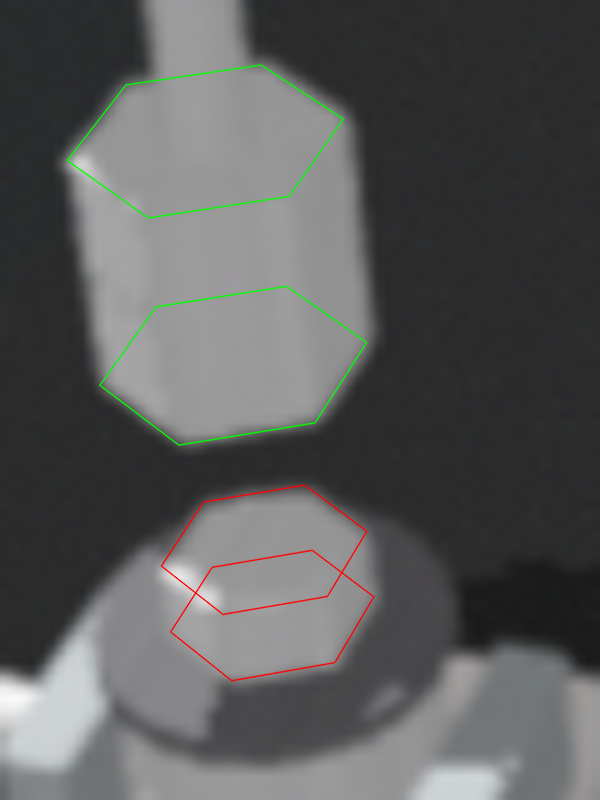

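Run:
```python
from look import *
s=pickle.load(open("b1.pkl","rb"))["side"]
def contrast(s):
    q=dict(s);q["color"]=np.clip((s["color"].astype(float)-60)*2.2,0,255).astype(np.uint8);return q
it=[]
n=(.558,.1752)
it.append((hexv(n,.030,5.2,.060),(0,0,255)))
it.append((hexv(n,.030,5.2,.0745),(0,255,0)));it.append((hexv(n,.027,5.2,.076),(255,255,0)))
draw(contrast(s),(203,270,231,297,24),it,"b1n.png")
```

```text
(no output)
```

View pics/b1n.png

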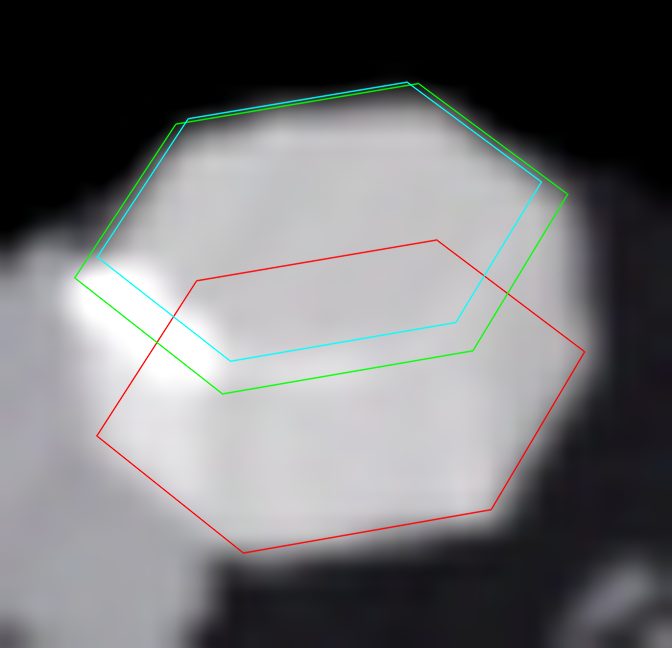

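Call:
carry_out --deltas '[{"twist":[0,0,0],"offset":[6,-1.2,1.3],"fingers":10},{"twist":[0,0,0],"offset":[8,-1.1,1.2],"fingers":10},{"twist":[0,0,0],"offset":[8,0,0],"fingers":10},{"twist":[0,0,0],"offset":[5,0,0],"fingers":10},{"twist":[0,0,0],"offset":[2,0,0],"fingers":10},{"twist":[0,0,0],"offset":[1,0,0],"fingers":10},{"twist":[0,0,0],"offset":[0,0,0],"fingers":10},{"twist":[0,0,0],"offset":[0,0,0],"fingers":10},{"twist":[0,0,0],"offset":[0,0,0],"fingers":10},{"twist":[0,0,0],"offset":[0,0,0],"fingers":10}]'

```text
clock: 7.4
tcp_pos: [0.5575, 0.1759, 0.1813]
tool_rot: [-2.888, 1.57, 0.343]
wrist_force: [0.2, 0.2, -4.3]
gripper_width: 0.2
```

Run:
```python
from look import *
plan([.5578,.1757,.1757],-84.8)
s=look("b2",None,(160,180,280,320))["side"]
o=(.0,.0)
import plant
p=plant.r.get_obs()["tcp_pos"]
it=[]
for z in(.0745,.060): it.append((hexv((.5578,.1757),.030,5.2,z),(0,0,255)))
for z in(p[2]-.0997,p[2]-.0997+.045): it.append((hexv(p,.038,5.2,z),(0,255,0)))
draw(s,(190,235,250,305,10),it,"b2o.png")
```

```text
clk 7.4 tcp [557.5 175.9 181.3] F [ 0.2  0.2 -4.3] Mo [0.   0.01 0.01] w 17.1
toolyaw -84.87 tilt x [ 3.e-04  1.e-04 -1.e+00] turn [-0.07 -0.02  0.  ]
d world [ 0.3 -0.2 -5.6] d tool now [ 5.6  0.2 -0.2] d in target frame [ 5.6  0.2 -0.2]
```

View pics/b2o.png

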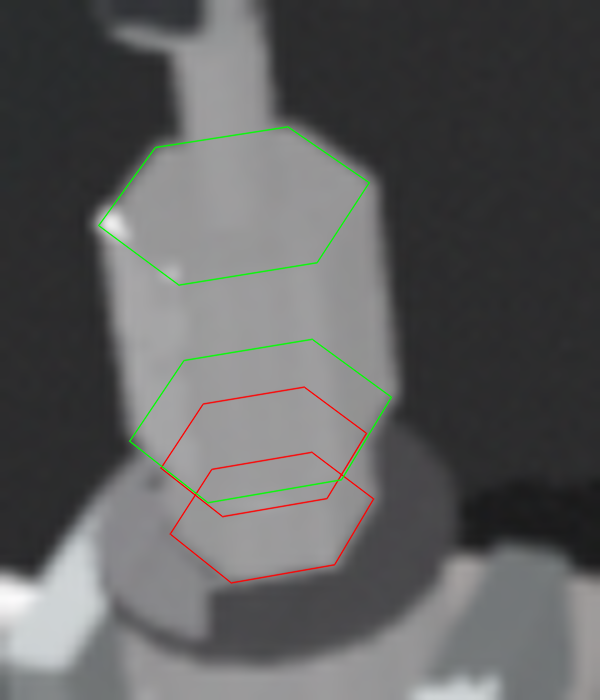

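Call:
carry_out --deltas '[{"twist":[0,0,0],"offset":[2,0.2,0],"fingers":10},{"twist":[0,0,0],"offset":[1,0,0],"fingers":10},{"twist":[0,0,0],"offset":[1,0,0],"fingers":10},{"twist":[0,0,0],"offset":[1,0,0],"fingers":10},{"twist":[0,0,0],"offset":[0.7,0,0],"fingers":10},{"twist":[0,0,0],"offset":[0.5,0,0],"fingers":10},{"twist":[0,0,0],"offset":[0.5,0,0],"fingers":10},{"twist":[0,0,0],"offset":[0.5,0,0],"fingers":10},{"twist":[0,0,0],"offset":[0,0,0],"fingers":10},{"twist":[0,0,0],"offset":[0,0,0],"fingers":10}]'

```text
clock: 8.45
tcp_pos: [0.558, 0.1758, 0.1757]
tool_rot: [3.123, 1.569, 0.071]
wrist_force: [-3.2, -1.2, 12.6]
gripper_width: 0.201
```

Call:
carry_out --deltas '[{"twist":[0,0,0],"offset":[0.4,0,0],"fingers":10},{"twist":[0,0,0],"offset":[0.4,0,0],"fingers":10},{"twist":[0,0,0],"offset":[0.4,0,0],"fingers":10},{"twist":[0,0,0],"offset":[0,0,0],"fingers":10},{"twist":[0,0,0],"offset":[0,0,0],"fingers":10},{"twist":[0,0,0],"offset":[0,0,0],"fingers":10},{"twist":[0,0,0],"offset":[0,0,0],"fingers":10},{"twist":[0,0,0],"offset":[0,0,0],"fingers":10},{"twist":[0,0,0],"offset":[0,0,0],"fingers":10},{"twist":[0,0,0],"offset":[0,0,0],"fingers":10}]'

```text
clock: 9.45
tcp_pos: [0.5584, 0.1759, 0.1756]
tool_rot: [3.137, 1.568, 0.085]
wrist_force: [-5.5, -3.0, 19.7]
gripper_width: 0.199
```

Run:
```python
from look import *
plan([.5578,.1757,.1757],-84.8)
s=look("b3",None,(160,180,280,320))["side"]
import plant
p=plant.r.get_obs()["tcp_pos"]
it=[]
for z in(.0745,.060): it.append((hexv((.5578,.1757),.030,5.2,z),(0,0,255)))
for z in(.076,.076+.045): it.append((hexv(p,.038,5.2,z),(0,255,0)))
draw(s,(190,235,250,305,10),it,"b3o.png")
```

```text
clk 9.45 tcp [558.4 175.9 175.6] F [-5.5 -3.  19.7] Mo [-0.7   1.62  0.06] w 17.0
toolyaw -84.88 tilt x [ 2.4e-03  2.0e-04 -1.0e+00] turn [-0.08 -0.14 -0.  ]
d world [-0.6 -0.2  0.1] d tool now [-0.1  0.1  0.6] d in target frame [-0.1  0.1  0.6]
```

View pics/b3o.png

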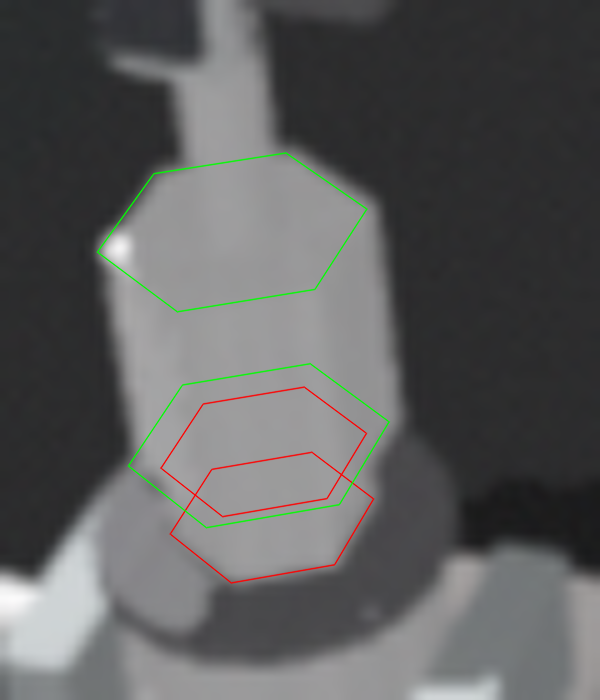

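Call:
carry_out --deltas '[{"twist":[0,0,0],"offset":[-4,0,0],"fingers":10},{"twist":[0,0,0],"offset":[-10,0,0],"fingers":10},{"twist":[0,0,0],"offset":[-16,0,0],"fingers":10},{"twist":[0,0,0],"offset":[-18,0,0],"fingers":10},{"twist":[0,0,0],"offset":[-14,10,0],"fingers":10},{"twist":[0,0,0],"offset":[-8,20,0],"fingers":10},{"twist":[0,0,0],"offset":[-2,30,0],"fingers":10},{"twist":[2,0,0],"offset":[0,35,5],"fingers":10},{"twist":[2,0,0],"offset":[0,35,5],"fingers":10},{"twist":[2,0,0],"offset":[0,35,5],"fingers":10}]'

```text
clock: 10.5
tcp_pos: [0.5533, 0.0079, 0.2449]
tool_rot: [1.643, 1.57, -1.516]
wrist_force: [0.1, 0.1, -1.3]
gripper_width: 0.199
```

Run:
```python
from look import *
plan([.4857,-.2393,.243],-110.5)
rows([.4857,-.2393,.243],-110.5,8)
```

```text
clk 10.5 tcp [553.3   7.9 244.9] F [ 0.1  0.1 -1.3] Mo [ 0.07 -0.07 -0.01] w 17.0
toolyaw -90.99 tilt x [ 0.e+00 -4.e-04 -1.e+00] turn [ 1.951e+01 -1.000e-02 -2.000e-02]
d world [ -67.6 -247.2   -1.9] d tool now [  2.  248.3  63.3] d in target frame [  1.9 255.2 -23.3]
0 [0.2, 31.0, 7.9] [2.44, -0.0, -0.0]
1 [0.2, 31.3, 6.6] [2.44, -0.0, -0.0]
2 [0.2, 31.6, 5.2] [2.44, -0.0, -0.0]
3 [0.2, 31.8, 3.9] [2.44, -0.0, -0.0]
4 [0.2, 31.9, 2.5] [2.44, -0.0, -0.0]
5 [0.2, 32.0, 1.2] [2.44, -0.0, -0.0]
6 [0.2, 32.0, -0.2] [2.44, -0.0, -0.0]
7 [0.2, 32.0, -1.5] [2.44, -0.0, -0.0]
```

Call:
carry_out --deltas '[{"twist":[2.4,0,0],"offset":[0,31,7.9],"fingers":10},{"twist":[2.4,0,0],"offset":[0,31.3,6.6],"fingers":10},{"twist":[2.4,0,0],"offset":[0,31.6,5.2],"fingers":10},{"twist":[2.4,0,0],"offset":[0,31.8,3.9],"fingers":10},{"twist":[2.4,0,0],"offset":[0,31.9,2.5],"fingers":10},{"twist":[2.5,0,0],"offset":[0,32,1.2],"fingers":10},{"twist":[2.5,0,0],"offset":[0,32,0],"fingers":10},{"twist":[2.5,0,0],"offset":[0,32,-1.5],"fingers":10},{"twist":[0,0,0],"offset":[0,0,0],"fingers":10},{"twist":[0,0,0],"offset":[0,0,0],"fingers":10}]'

```text
clock: 11.5
tcp_pos: [0.4861, -0.2381, 0.2448]
tool_rot: [0.101, 1.57, 2.885]
wrist_force: [0.4, 0.6, -2.1]
gripper_width: 0.197
```

Run:
```python
from look import *
plan([.4857,-.2393,.16],-110.5)
s=look("c1",None,(270,60,420,220))["side"]
```

```text
clk 11.5 tcp [ 486.1 -238.1  244.8] F [ 0.4  0.6 -2.1] Mo [ 0.04 -0.06  0.  ] w 16.8
toolyaw -110.49 tilt x [-3.e-04  1.e-04 -1.e+00] turn [ 0.01  0.02 -0.  ]
d world [ -0.4  -1.2 -84.8] d tool now [84.8  1.3 -0.1] d in target frame [84.8  1.3 -0.1]
```

View pics/c1_side.png

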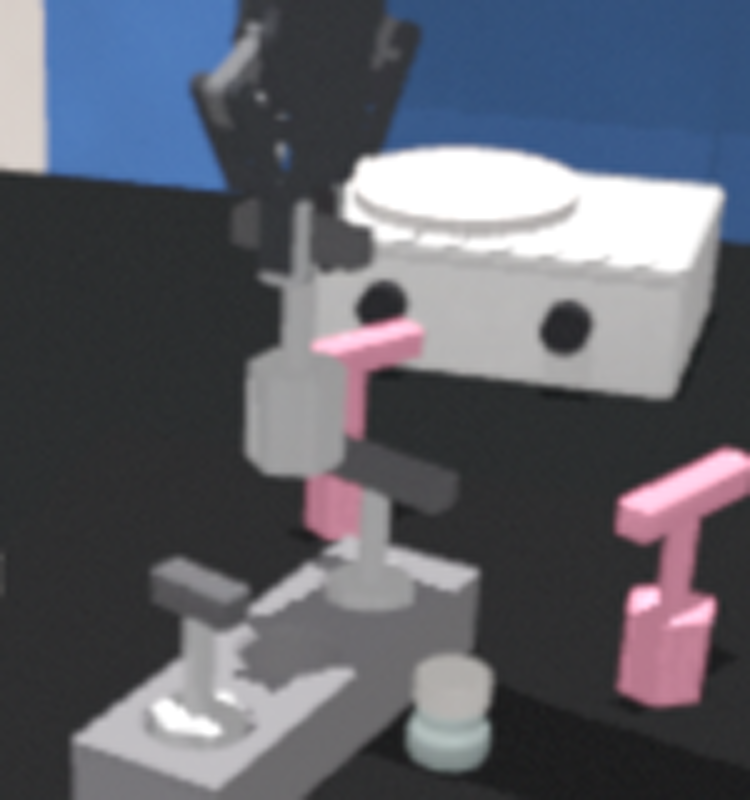

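Call:
carry_out --deltas '[{"twist":[0,0,0],"offset":[10,0.7,0],"fingers":10},{"twist":[0,0,0],"offset":[20,0.6,0],"fingers":10},{"twist":[0,0,0],"offset":[22,0,0],"fingers":10},{"twist":[0,0,0],"offset":[22,0,0],"fingers":10},{"twist":[0,0,0],"offset":[14,0,0],"fingers":10},{"twist":[0,0,0],"offset":[6,0,0],"fingers":10},{"twist":[0,0,0],"offset":[2,0,0],"fingers":10},{"twist":[0,0,0],"offset":[2,0,0],"fingers":10},{"twist":[0,0,0],"offset":[2,0,0],"fingers":10},{"twist":[0,0,0],"offset":[0,0,0],"fingers":10}]'

```text
clock: 12.55
tcp_pos: [0.4866, -0.2383, 0.145]
tool_rot: [3.125, 1.57, -0.373]
wrist_force: [0.0, 0.1, -2.0]
gripper_width: 0.202
```

Call:
carry_out --deltas '[{"twist":[0,0,0],"offset":[2,0.6,0.3],"fingers":10},{"twist":[0,0,0],"offset":[4,0.6,0.2],"fingers":10},{"twist":[0,0,0],"offset":[5,0,0],"fingers":10},{"twist":[0,0,0],"offset":[6,0,0],"fingers":10},{"twist":[0,0,0],"offset":[6,0,0],"fingers":10},{"twist":[0,0,0],"offset":[6,0,0],"fingers":10},{"twist":[0,0,0],"offset":[5,0,0],"fingers":10},{"twist":[0,0,0],"offset":[3,0,0],"fingers":10},{"twist":[0,0,0],"offset":[1.5,0,0],"fingers":10},{"twist":[0,0,0],"offset":[0.5,0,0],"fingers":10}]'

```text
clock: 13.55
tcp_pos: [0.4855, -0.2392, 0.1056]
tool_rot: [0.283, 1.571, 3.069]
wrist_force: [-0.1, -0.0, -2.7]
gripper_width: 0.2
```

Nearly on the floor with no side force. I'll lower the last bit and release, open to 45.

Call:
carry_out --deltas '[{"twist":[0,0,0],"offset":[0.7,0,0],"fingers":10},{"twist":[0,0,0],"offset":[0.5,0,0],"fingers":10},{"twist":[0,0,0],"offset":[0,0,0],"fingers":22},{"twist":[0,0,0],"offset":[0,0,0],"fingers":30},{"twist":[0,0,0],"offset":[0,0,0],"fingers":45},{"twist":[0,0,0],"offset":[0,0,0],"fingers":45},{"twist":[0,0,0],"offset":[0,0,0],"fingers":45},{"twist":[0,0,0],"offset":[-10,0,0],"fingers":45},{"twist":[0,0,0],"offset":[-20,0,0],"fingers":45},{"twist":[0,0,0],"offset":[-25,0,0],"fingers":45}]'

```text
clock: 14.55
tcp_pos: [0.4849, -0.2389, 0.16]
tool_rot: [-0.034, 1.569, 2.752]
wrist_force: [0.5, 0.7, -0.1]
gripper_width: 0.525
```

Run:
```python
from look import *
plan([.466,-.3165,.165],-114.3)
s=look("c2",None,(270,60,420,220))["side"]
```

```text
clk 14.55 tcp [ 484.9 -238.9  160. ] F [ 0.5  0.7 -0.1] Mo [ 0.   -0.06 -0.03] w 44.9
toolyaw -110.37 tilt x [-1.5e-03  6.0e-04 -1.0e+00] turn [ 3.93  0.09 -0.  ]
d world [-18.9 -77.6   5. ] d tool now [-5.  79.3 -9.3] d in target frame [ -5.   78.5 -14.7]
```

View pics/c2_side.png

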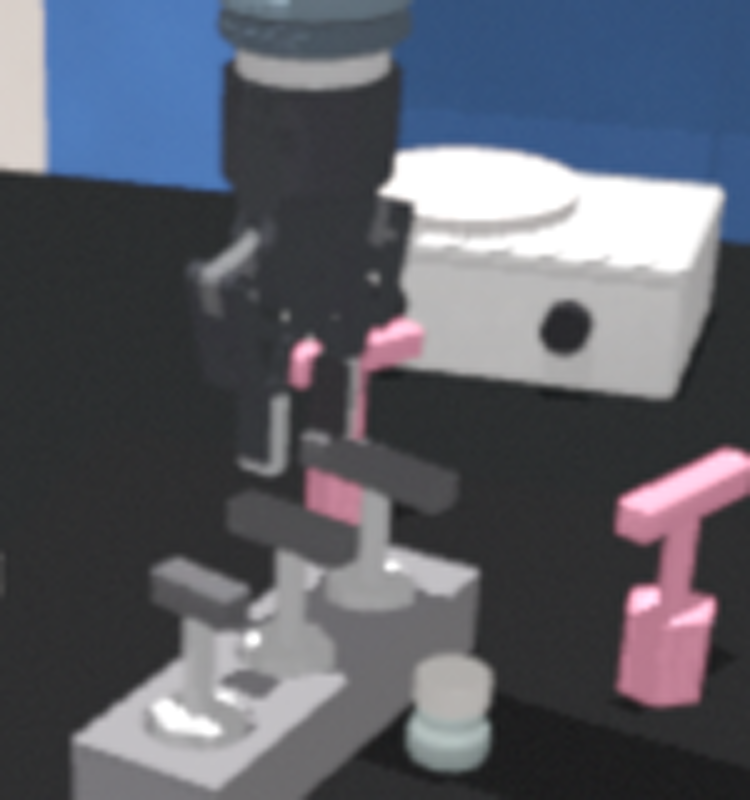

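Call:
carry_out --deltas '[{"twist":[1,0,0],"offset":[0,15,-1.5],"fingers":45},{"twist":[1,0,0],"offset":[0,25,-2.5],"fingers":45},{"twist":[1,0,0],"offset":[0,25,-3],"fingers":45},{"twist":[0.9,0,0],"offset":[0,14,-2.3],"fingers":45},{"twist":[0,0,0],"offset":[0,0,0],"fingers":45},{"twist":[0,0,0],"offset":[0,0,0],"fingers":45},{"twist":[0,0,0],"offset":[8,0,0],"fingers":45},{"twist":[0,0,0],"offset":[4,0,0],"fingers":45},{"twist":[0,0,0],"offset":[0,0,0],"fingers":45},{"twist":[0,0,0],"offset":[0,0,0],"fingers":45}]'

```text
clock: 15.6
tcp_pos: [0.4647, -0.3154, 0.1472]
tool_rot: [-0.333, 1.57, 2.386]
wrist_force: [-0.9, 0.5, -0.3]
gripper_width: 0.528
```

Run:
```python
from look import *
plan([.466,-.3165,.104],-114.3)
s=look("c3",None,(290,60,440,220))["side"]
```

```text
clk 15.6 tcp [ 464.7 -315.4  147.2] F [-0.9  0.5 -0.3] Mo [ 0.   -0.    0.04] w 45.1
toolyaw -114.22 tilt x [-5.e-04  4.e-04 -1.e+00] turn [0.08 0.03 0.01]
d world [  1.3  -1.1 -43.2] d tool now [43.2  0.5 -1.6] d in target frame [43.2  0.5 -1.6]
```

View pics/c3_side.png

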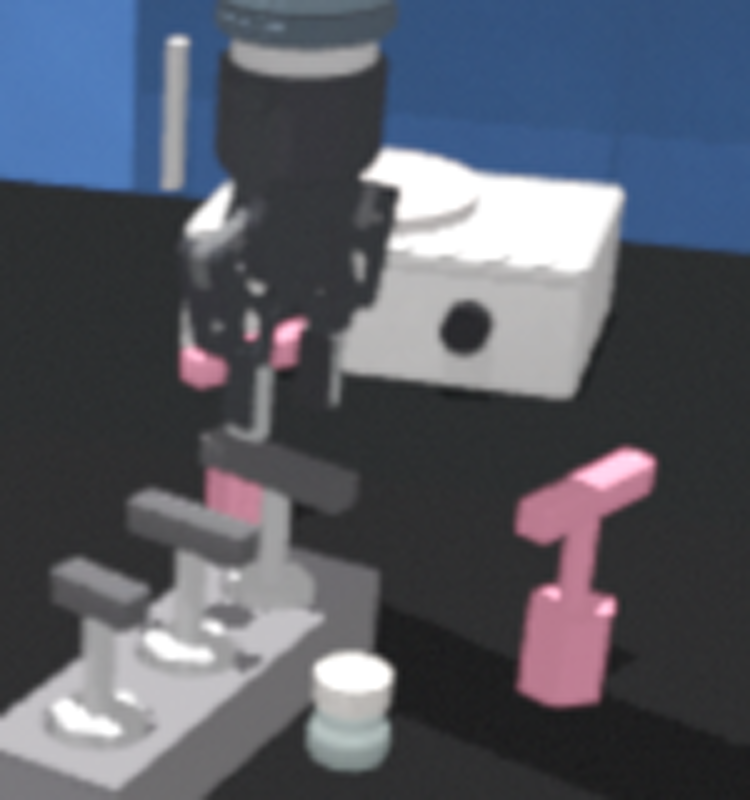

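Call:
carry_out --deltas '[{"twist":[0,0,0],"offset":[15,0.5,-0.8],"fingers":45},{"twist":[0,0,0],"offset":[15,0,-0.8],"fingers":45},{"twist":[0,0,0],"offset":[9,0,0],"fingers":45},{"twist":[0,0,0],"offset":[4,0,0],"fingers":45},{"twist":[0,0,0],"offset":[0,0,0],"fingers":30},{"twist":[0,0,0],"offset":[0,0,0],"fingers":10},{"twist":[0,0,0],"offset":[0,0,0],"fingers":10},{"twist":[0,0,0],"offset":[0,0,0],"fingers":10},{"twist":[0,0,0],"offset":[0,0,0],"fingers":10},{"twist":[0,0,0],"offset":[0,0,0],"fingers":10}]'

```text
clock: 16.65
tcp_pos: [0.466, -0.3171, 0.1047]
tool_rot: [2.821, 1.571, -0.744]
wrist_force: [-1.1, 0.6, 0.5]
gripper_width: 0.196
```

Run:
```python
from look import *
plan([.466,-.3165,.104],-114.3)
```

```text
clk 16.65 tcp [ 466.  -317.1  104.7] F [-1.1  0.6  0.5] Mo [0.06 0.09 0.03] w 16.7
toolyaw -114.26 tilt x [ 1.e-04 -1.e-04 -1.e+00] turn [ 0.04 -0.01 -0.  ]
d world [ 0.   0.6 -0.7] d tool now [ 0.7 -0.6  0.2] d in target frame [ 0.7 -0.6  0.2]
```

Call:
carry_out --deltas '[{"twist":[0,0,0],"offset":[-5,0,0],"fingers":10},{"twist":[0,0,0],"offset":[-10,0,0],"fingers":10},{"twist":[0,0,0],"offset":[-15,0,0],"fingers":10},{"twist":[0,0,0],"offset":[-18,0,0],"fingers":10},{"twist":[0,0,0],"offset":[-20,0,0],"fingers":10},{"twist":[0,0,0],"offset":[-20,0,0],"fingers":10},{"twist":[0,0,0],"offset":[-20,0,0],"fingers":10},{"twist":[0,0,0],"offset":[-18,0,0],"fingers":10},{"twist":[0,0,0],"offset":[-12,0,0],"fingers":10},{"twist":[0,0,0],"offset":[-4,0,0],"fingers":10}]'

```text
clock: 17.65
tcp_pos: [0.4666, -0.3175, 0.2486]
tool_rot: [3.034, 1.568, -0.532]
wrist_force: [0.6, -0.0, -2.4]
gripper_width: 0.2
```

Run:
```python
from look import *
plan([.5578,.1757,.247],-84.75)
s=look("d0",None,(290,40,440,200))["side"]
rows([.5578,.1757,.247],-84.75,14)
```

```text
clk 17.65 tcp [ 466.6 -317.5  248.6] F [ 0.6 -0.  -2.4] Mo [ 0.01 -0.04 -0.04] w 17.1
toolyaw -114.27 tilt x [ 0.0027 -0.0016 -1.    ] turn [-29.52  -0.17  -0.07]
d world [ 91.2 493.2  -1.6] d tool now [   1.1 -487.1  119.6] d in target frame [   1.6 -482.8 -135.9]
0 [0.1, -34.8, 8.5] [-2.11, -0.01, -0.0]
1 [0.1, -35.1, 7.2] [-2.11, -0.01, -0.0]
2 [0.1, -35.3, 5.9] [-2.11, -0.01, -0.0]
3 [0.1, -35.5, 4.6] [-2.11, -0.01, -0.0]
4 [0.1, -35.7, 3.3] [-2.11, -0.01, -0.0]
5 [0.1, -35.8, 2.0] [-2.11, -0.01, -0.0]
6 [0.1, -35.8, 0.7] [-2.11, -0.01, -0.0]
7 [0.1, -35.8, -0.6] [-2.11, -0.01, -0.0]
8 [0.1, -35.8, -1.9] [-2.11, -0.01, -0.0]
9 [0.1, -35.7, -3.2] [-2.11, -0.01, -0.0]
10 [0.1, -35.5, -4.6] [-2.11, -0.01, -0.0]
11 [0.1, -35.3, -5.9] [-2.11, -0.01, -0.0]
12 [0.1, -35.1, -7.2] [-2.11, -0.01, -0.0]
13 [0.1, -34.8, -8.4] [-2.11, -0.01, -0.0]
```

View pics/d0_side.png

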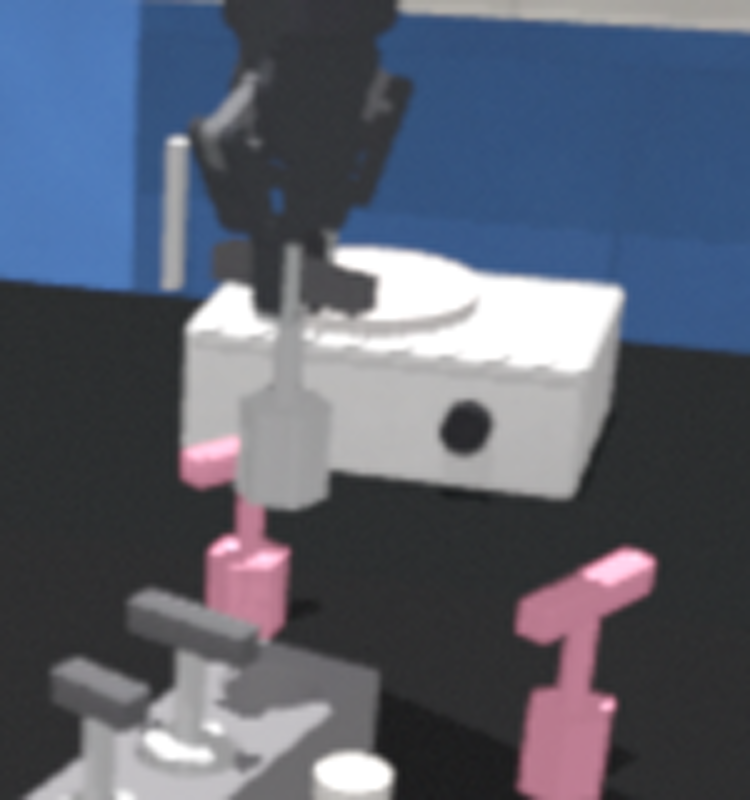

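Call:
carry_out --deltas '[{"twist":[-2.1,0,0],"offset":[0,-34.8,8.5],"fingers":10},{"twist":[-2.1,0,0],"offset":[0,-35.1,7.2],"fingers":10},{"twist":[-2.1,0,0],"offset":[0,-35.3,5.9],"fingers":10},{"twist":[-2.1,0,0],"offset":[0,-35.5,4.6],"fingers":10},{"twist":[-2.1,0,0],"offset":[0,-35.7,3.3],"fingers":10},{"twist":[-2.1,0,0],"offset":[0,-35.8,2],"fingers":10},{"twist":[-2.1,0,0],"offset":[0,-35.8,0.7],"fingers":10},{"twist":[-2.1,0,0],"offset":[0,-35.8,-0.6],"fingers":10},{"twist":[-2.1,0,0],"offset":[0,-35.8,-1.9],"fingers":10},{"twist":[-2.1,0,0],"offset":[0,-35.7,-3.2],"fingers":10}]'

```text
clock: 18.7
tcp_pos: [0.531, 0.0364, 0.2457]
tool_rot: [0.199, 1.569, -2.999]
wrist_force: [0.2, 0.8, -1.8]
gripper_width: 0.202
```

Run:
```python
from look import *
plan([.5578,.1757,.21],-84.75)
rows([.5578,.1757,.23],-84.75,5)
```

```text
clk 18.7 tcp [531.   36.4 245.7] F [ 0.2  0.8 -1.8] Mo [-0.01 -0.02 -0.02] w 17.3
toolyaw -93.18 tilt x [-1.5e-03 -2.0e-04 -1.0e+00] turn [-8.43  0.09 -0.01]
d world [ 26.8 139.3 -35.7] d tool now [  35.6 -140.6  -19. ] d in target frame [  35.7 -136.2  -39.4]
0 [3.1, -28.1, -3.8] [-1.69, 0.02, -0.0]
1 [3.1, -28.0, -4.6] [-1.69, 0.02, -0.0]
2 [3.1, -27.8, -5.4] [-1.69, 0.02, -0.0]
3 [3.1, -27.7, -6.3] [-1.69, 0.02, -0.0]
4 [3.1, -27.5, -7.1] [-1.69, 0.02, -0.0]
```

Call:
carry_out --deltas '[{"twist":[-1.7,0,0],"offset":[3,-28.1,-3.8],"fingers":10},{"twist":[-1.7,0,0],"offset":[3,-28,-4.6],"fingers":10},{"twist":[-1.7,0,0],"offset":[3,-27.8,-5.4],"fingers":10},{"twist":[-1.7,0,0],"offset":[5,-27.7,-6.3],"fingers":10},{"twist":[-1.6,0,0],"offset":[6,-27.5,-7.1],"fingers":10},{"twist":[0,0,0],"offset":[10,0,0],"fingers":10},{"twist":[0,0,0],"offset":[5,0,0],"fingers":10},{"twist":[0,0,0],"offset":[0,0,0],"fingers":10},{"twist":[0,0,0],"offset":[0,0,0],"fingers":10},{"twist":[0,0,0],"offset":[0,0,0],"fingers":10}]'

```text
clock: 19.7
tcp_pos: [0.5587, 0.1735, 0.2119]
tool_rot: [2.667, 1.57, -0.386]
wrist_force: [0.2, 1.0, -3.4]
gripper_width: 0.199
```

```bash
cat > ov.py <<'E'
from look import *
import plant
def ov(tag,n=(.5578,.1757),off=(0,0)):
    plan([n[0],n[1],.1757],-84.8)
    s=look(tag,None,(160,180,280,320))["side"]
    p=plant.r.get_obs()["tcp_pos"];p=p+[off[0],off[1],0]
    it=[]
    for z in(.0745,.060): it.append((hexv(n,.030,5.2,z),(0,0,255)))
    for z in(p[2]-.0997,p[2]-.0997+.045): it.append((hexv(p,.038,5.2,z),(0,255,0)))
    draw(s,(190,225,250,300,10),it,tag+"o.png")
E
python3 -c "
from ov import *
ov('d1')"
```

```text
clk 19.7 tcp [558.7 173.5 211.9] F [ 0.2  1.  -3.4] Mo [ 0.05 -0.03 -0.  ] w 17.0
toolyaw -84.95 tilt x [ 6.e-04 -2.e-04 -1.e+00] turn [-0.15 -0.03 -0.02]
d world [ -0.9   2.2 -36.2] d tool now [36.2 -2.3  0.8] d in target frame [36.2 -2.3  0.7]
```

View pics/d1o.png

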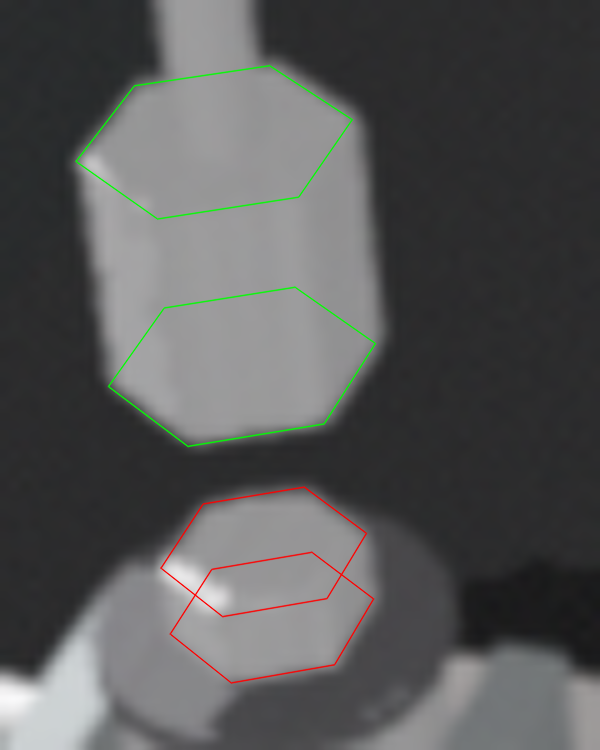

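```bash
cat > fit.py <<'E'
from h import *
from scipy.optimize import minimize
SS=16
def render(s,polys,box):
    u0,v0,u1,v1=box;im=np.zeros(((v1-v0)*SS,(u1-u0)*SS),np.uint8)
    for V in polys:
        p=((w2p(s,V)-[u0,v0]+.5)*SS).astype(np.float32)
        h=cv2.convexHull(p);cv2.fillConvexPoly(im,(h*16).round().astype(np.int32),255,cv2.LINE_8,4)
    im=im.astype(np.float32)/255
    return cv2.GaussianBlur(im,(0,0),0.8*SS)[SS//2::SS,SS//2::SS]
def fit(s,model,box,mask,x0):
    u0,v0,u1,v1=box;g=s["color"][v0:v1,u0:u1].mean(2)
    def cost(x):
        m=render(s,model(x),box);A=np.c_[m[mask],np.ones(mask.sum())]
        c,res,_,_=np.linalg.lstsq(A,g[mask],rcond=None);r=A@c-g[mask];return np.sqrt((r**2).mean())
    b=minimize(lambda q:cost(np.array(q)/1000),np.array(x0)*1000,method="Nelder-Mead",options=dict(initial_simplex=np.array(x0)*1000+np.array([[0,0],[2,0],[0,2]]),xatol=.03,fatol=1e-3))
    return b.x,b.fun,cost(np.array(x0))
def spanner(s,bz,x0,vmax,yaw=5.1):
    def model(x):
        H=np.r_[hexv(x,.038,yaw,bz),hexv(x,.038,yaw,bz+.045)]
        a=np.linspace(0,6.28,24);S=np.r_[[np.c_[x[0]+.007*np.cos(a),x[1]+.007*np.sin(a),a*0+bz+z] for z in(.045,.09)]].reshape(-1,3)
        return [H,S]
    c=w2p(s,[x0[0],x0[1],bz+.0225])[0]
    box=(int(c[0])-22,int(w2p(s,[x0[0],x0[1],bz+.07])[0,1]),int(c[0])+22,vmax)
    return fit(s,model,box,np.ones((box[3]-box[1],44),bool),x0)
def nut(s,x0,box,excl,yaw=5.2):
    def model(x): return [np.r_[hexv(x,.030,yaw,.060),hexv(x,.030,yaw,.0745),hexv(x,.0275,yaw,.076)]]
    m=np.ones((box[3]-box[1],box[2]-box[0]),bool)
    V,U=np.mgrid[box[1]:box[3],box[0]:box[2]];m&=~excl(U,V)
    return fit(s,model,box,m,x0)
E
python3 - <<'E'
from fit import *
s=pickle.load(open("d1.pkl","rb"))["side"]
print("sp",spanner(s,.2119-.0997,(.5587,.1735),271))
ex=lambda U,V:((V>281)&(U<212))|(U<206)&(V>278)|(V>294)
print("nut",nut(s,(.5578,.1757),(204,272,230,295),ex))
s=pickle.load(open("b1.pkl","rb"))["side"]
print("sp b1",spanner(s,.2116-.0997,(.5605,.1736),271))
print("nut b1",nut(s,(.5578,.1757),(204,272,230,295),ex))
t=pickle.load(open("s0.pkl","rb"))["side"]
ex=lambda U,V:((U<205))|(V>292)
print("nut s0",nut(t,(.5578,.1757),(204,272,232,295),ex))
t=pickle.load(open("s0.pkl","rb"))["top"]
print("nut s0 top",nut(t,(.5578,.1757),(180,206,199,225),lambda U,V:U<0))
E
```

```text
sp (array([558.24688635, 173.22683338]), np.float64(5.424476047596178), np.float64(7.030607666813972))
nut (array([557.16123898, 176.67537706]), np.float64(11.675533768618351), np.float64(13.535065136079137))
sp b1 (array([560.06783703, 173.307544  ]), np.float64(5.716791916130977), np.float64(7.07537749858185))
nut b1 (array([556.91736474, 176.57957765]), np.float64(10.50570567118507), np.float64(12.487127966256004))
nut s0 (array([558.3622475, 175.2052174]), np.float64(37.38189722799015), np.float64(37.71225483778543))
nut s0 top (array([559.48297005, 178.0933754 ]), np.float64(33.501665558360045), np.float64(36.459900052175364))
```

Call:
carry_out --deltas '[{"twist":[0,0,0],"offset":[6,-1.4,0.4],"fingers":10},{"twist":[0,0,0],"offset":[8,-1.5,0.4],"fingers":10},{"twist":[0,0,0],"offset":[8,0,0],"fingers":10},{"twist":[0,0,0],"offset":[5,0,0],"fingers":10},{"twist":[0,0,0],"offset":[3,0,0],"fingers":10},{"twist":[0,0,0],"offset":[2,0,0],"fingers":10},{"twist":[0,0,0],"offset":[0,0,0],"fingers":10},{"twist":[0,0,0],"offset":[0,0,0],"fingers":10},{"twist":[0,0,0],"offset":[0,0,0],"fingers":10},{"twist":[0,0,0],"offset":[0,0,0],"fingers":10}]'

```text
clock: 20.75
tcp_pos: [0.5575, 0.1773, 0.1797]
tool_rot: [-2.947, 1.57, 0.285]
wrist_force: [-0.3, -0.1, -2.7]
gripper_width: 0.199
```

```bash
python3 -c "
from ov import *
ov('d2',n=(.5577,.1763))
import cv2
"
```

```text
clk 20.75 tcp [557.5 177.3 179.7] F [-0.3 -0.1 -2.7] Mo [-0.07 -0.04  0.04] w 17.0
toolyaw -84.87 tilt x [ 4.e-04  1.e-04 -1.e+00] turn [-0.07 -0.02  0.  ]
d world [ 0.2 -1.  -4. ] d tool now [ 4.   1.  -0.1] d in target frame [ 4.   1.  -0.1]
```

View pics/d2o.png

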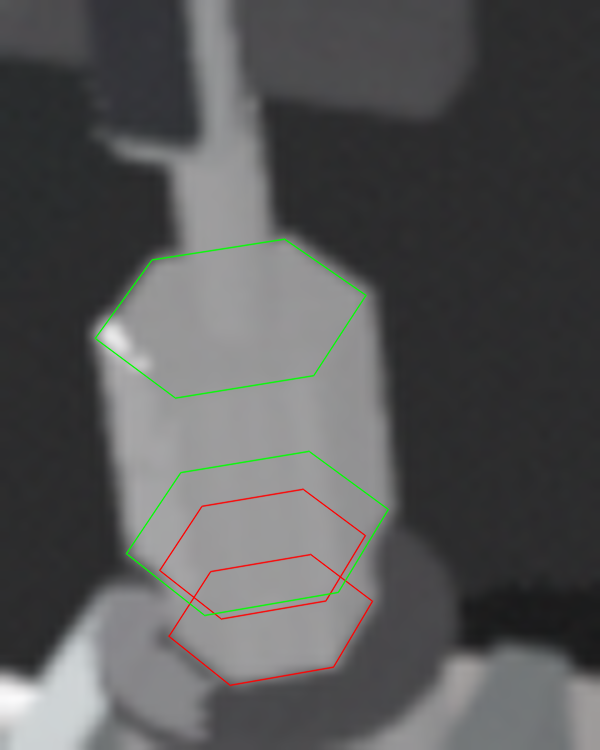

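Call:
carry_out --deltas '[{"twist":[0,0,0],"offset":[0,0.5,-0.1],"fingers":10},{"twist":[0,0,0],"offset":[0,0.3,0],"fingers":10},{"twist":[0,0,0],"offset":[1,0,0],"fingers":10},{"twist":[0,0,0],"offset":[1,0,0],"fingers":10},{"twist":[0,0,0],"offset":[1,0,0],"fingers":10},{"twist":[0,0,0],"offset":[1,0,0],"fingers":10},{"twist":[0,0,0],"offset":[1,0,0],"fingers":10},{"twist":[0,0,0],"offset":[1,0,0],"fingers":10},{"twist":[0,0,0],"offset":[0.5,0,0],"fingers":10},{"twist":[0,0,0],"offset":[0,0,0],"fingers":10}]'

```text
clock: 21.8
tcp_pos: [0.5575, 0.1764, 0.1729]
tool_rot: [0.175, 1.571, -2.877]
wrist_force: [-1.2, 0.2, -2.9]
gripper_width: 0.203
```

```bash
python3 -c "
from h import *
plan([.5577,.1763,.1597],-84.8)"
```

```text
clk 21.8 tcp [557.5 176.4 172.9] F [-1.2  0.2 -2.9] Mo [ 0.01 -0.04  0.02] w 17.3
toolyaw -84.86 tilt x [-2.e-04 -1.e-04 -1.e+00] turn [-0.06  0.01 -0.  ]
d world [  0.2  -0.1 -13.2] d tool now [13.2  0.2 -0.2] d in target frame [13.2  0.2 -0.2]
```

Call:
carry_out --deltas '[{"twist":[0,0,0],"offset":[1,0,0],"fingers":10},{"twist":[0,0,0],"offset":[1.5,0,0],"fingers":10},{"twist":[0,0,0],"offset":[1.5,0,0],"fingers":10},{"twist":[0,0,0],"offset":[1.5,0,0],"fingers":10},{"twist":[0,0,0],"offset":[1.5,0,0],"fingers":10},{"twist":[0,0,0],"offset":[1.5,0,0],"fingers":10},{"twist":[0,0,0],"offset":[1.5,0,0],"fingers":10},{"twist":[0,0,0],"offset":[1,0,0],"fingers":10},{"twist":[0,0,0],"offset":[0,0,0],"fingers":10},{"twist":[0,0,0],"offset":[0,0,0],"fingers":10}]'

```text
clock: 22.8
tcp_pos: [0.5576, 0.1764, 0.162]
tool_rot: [0.057, 1.571, -2.995]
wrist_force: [0.1, -0.3, -2.9]
gripper_width: 0.202
```

```bash
python3 -c "
from h import *
plan([.5577,.1763,.1597],-84.8)"
```

```text
clk 22.8 tcp [557.6 176.4 162. ] F [ 0.1 -0.3 -2.9] Mo [0.03 0.01 0.04] w 17.2
toolyaw -84.87 tilt x [-0. -0. -1.] turn [-0.07  0.   -0.  ]
d world [ 0.1 -0.1 -2.3] d tool now [ 2.3  0.1 -0.1] d in target frame [ 2.3  0.1 -0.1]
```

Sliding freely. Last millimetres onto the flange with a light press.

Call:
carry_out --deltas '[{"twist":[0,0,0],"offset":[0.7,0,0],"fingers":10},{"twist":[0,0,0],"offset":[0.7,0,0],"fingers":10},{"twist":[0,0,0],"offset":[0.6,0,0],"fingers":10},{"twist":[0,0,0],"offset":[0.5,0,0],"fingers":10},{"twist":[0,0,0],"offset":[0.5,0,0],"fingers":10},{"twist":[0,0,0],"offset":[0.3,0,0],"fingers":10},{"twist":[0,0,0],"offset":[0,0,0],"fingers":10},{"twist":[0,0,0],"offset":[0,0,0],"fingers":10},{"twist":[0,0,0],"offset":[0,0,0],"fingers":10},{"twist":[0,0,0],"offset":[0,0,0],"fingers":10}]'

```text
clock: 23.8
tcp_pos: [0.5578, 0.1765, 0.1597]
tool_rot: [3.081, 1.57, 0.029]
wrist_force: [-1.9, -1.5, 5.8]
gripper_width: 0.197
```

```bash
python3 -c "
from ov import *
ov('e1',n=(.5577,.1763))
s=look('e2',(270,170,440,310),None,4)
import cv2
from plant import imaging
cv2.imwrite('pics/e3.png',imaging.snapshot('side')['color'])
"
```

```text
clk 23.8 tcp [557.8 176.5 159.7] F [-1.9 -1.5  5.8] Mo [-0.27  0.55 -0.01] w 16.9
toolyaw -84.87 tilt x [ 7.e-04  0.e+00 -1.e+00] turn [-0.07 -0.04 -0.  ]
d world [-0.1 -0.2 16. ] d tool now [-16.    0.2   0.1] d in target frame [-16.    0.2   0.1]
```

View pics/e1o.png

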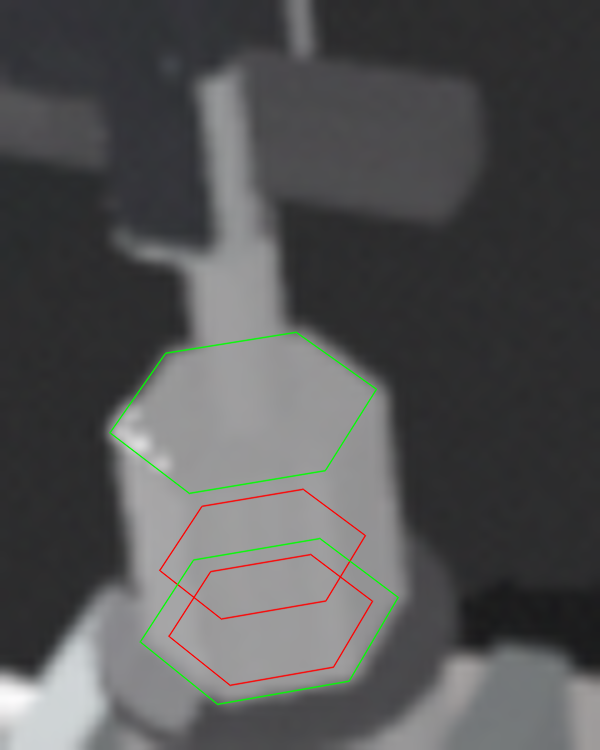

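View pics/e3.png

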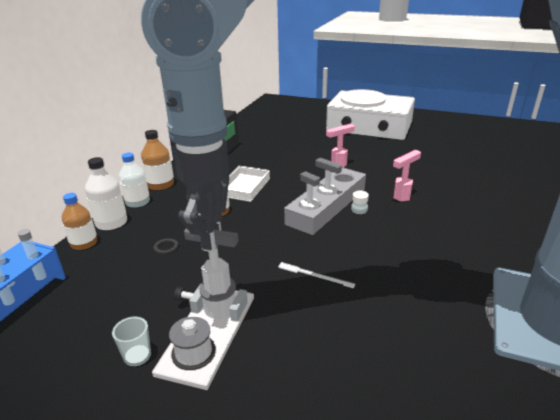

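View pics/e2_top.png

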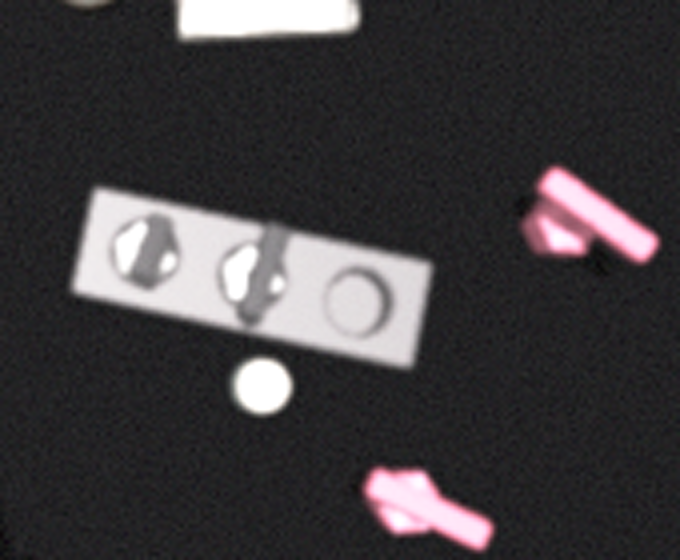

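Call:
carry_out --deltas '[{"twist":[0,0,0],"offset":[0.2,0,0],"fingers":10},{"twist":[0,0,0],"offset":[0.2,0,0],"fingers":10},{"twist":[0,0,0],"offset":[0,0,0],"fingers":10},{"twist":[0,0,0],"offset":[0,0,0],"fingers":10},{"twist":[0,0,0],"offset":[0,0,0],"fingers":10},{"twist":[0,0,0],"offset":[0,0,0],"fingers":10},{"twist":[0,0,0],"offset":[0,0,0],"fingers":10},{"twist":[0,0,0],"offset":[0,0,0],"fingers":10},{"twist":[0,0,0],"offset":[0,0,0],"fingers":10},{"twist":[0,0,0],"offset":[0,0,0],"fingers":10}]'

```text
clock: 24.95
tcp_pos: [0.5579, 0.1766, 0.1596]
tool_rot: [3.09, 1.57, 0.038]
wrist_force: [-3.3, -1.7, 10.4]
gripper_width: 0.199
```

```bash
python3 -c "
from h import *
plan([.5577,.1763,.1597],-84.8)
from plant import r
print(r.sign_off())"
```

```text
clk 24.95 tcp [557.9 176.6 159.6] F [-3.3 -1.7 10.4] Mo [-0.35  0.83  0.02] w 17.0
toolyaw -84.87 tilt x [ 0.001  0.    -1.   ] turn [-0.07 -0.06 -0.  ]
d world [-0.2 -0.3  0.1] d tool now [-0.1  0.3  0.2] d in target frame [-0.1  0.3  0.2]
the job is handed in; nothing more can be done
None
```

The large spanner is fully home on the clamped nut, and I handed the job in at about 25 s of the 66 s allowed.

- **Trial:** the middle spanner stopped on top of the nut. Its rim was about 76 mm above the bench and would not go lower under roughly 22 N. So the nut is the 30 mm one and the large spanner was needed.
- **Middle spanner:** I stood it back, socket down, in rack hole 1, where it came from, and let go.
- **Large spanner:** it slid over the nut without resistance and stopped with its rim about 60 mm above the bench, which is the flange height. It is still gripped, upright to about 0.1°, and pressed down with about 13 N.
- **Last pictures:** the small and middle spanners stand in the rack, and the spatula, jar, beaker, tray, gasket ring and pink look-alikes look unmoved. The reagent bottle was mostly hidden behind the arm in the final view; I never moved near it.
- **One disagreement:** the cameras differed by 1–2 mm on the nut's position. I aimed between the two readings, and the spanner went on with no sideways force.

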